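# Nest the prep cups on the kitchen scale and zero it

### The job

Get the kitchen scale ready for weighing out: move the tin off its pan and stand it upright on the wooden board, then nest all the white prep cups that are there, one inside the other, into one upright stack in the middle of the pan. With the whole stack on it, turn the scale's tare knob bit by bit until the tip of the pointer stands on the zero mark of the dial. Leave everything else on the counter where it is.

Things in the scene. Friction and masses are not known exactly. Their poses are not given: they have to be found in the camera images.
- scale: Mechanical kitchen scale, fixed: a white box 245 mm long (its x), 180 mm wide, 61 mm high; origin under its middle. A round steel pan stands over the end nearer the robot (-x); on its top at the other end are a level round dial with a red pointer and, beside the dial, a black tare knob.
- pan_top (a point): Centre of the upper face of the scale's flat round steel pan (110 mm across), 96 mm above the counter when empty; on it a low round lip, 5 mm high, 76 mm across inside. The pan rides on a spring and sinks about 1.65 mm per newton (2 mm per cup), at most 20 mm. x axis: along the box from the pan towards the dial; z up.
- knob (a joint): Angle in rad of the scale's tare knob, positive clockwise seen from above, free from -1.0 to 5.5; stays where it is left (friction 0.03 N m). At value v its grip bar is turned by v clockwise from the scale's x axis.
- knob_grip (a point): Point to grip on the tare knob, on its vertical axis, 98 mm above the counter. The knob is an upright black bar 42 mm long, 12 mm thick, from 80 to 104 mm above the counter, on a disc 38 mm across. x axis: along the bar; y: across it (gripping direction); z up. The dial's pointer beside it lies at about 72 mm.
- pointer_tip (a point): Tip of the red pointer over the scale's level round dial (105 mm across, facing up), 50 mm from the dial's centre. Only the tare knob moves it: it swings the same way as the knob, 0.4 rad per rad of knob; at knob value 0 it points along the scale's x axis.
- zero_mark (a point): Zero mark on the white dial plate, 50 mm from its centre at the pointer's height: the one broad black bar (8 mm wide, 22 mm long); other graduations are thin ticks. Weight on the pan turns the dial plate clockwise seen from above, about 0.215 rad per newton (0.25 rad per cup); empty, the mark lies towards the scale's x axis.
- dial_centre (a point): Common axis of the dial plate and the pointer, at the pointer's height.
- tin: Closed round copper-coloured tin, 60 mm wide, 45 mm high, about 0.22 kg; origin at the centre of its underside, z up. It stands on the scale's pan at the start.
- board: Small wooden board lying on the counter, fixed, 150 mm long (its x), 120 mm wide (its y), 15 mm thick; origin at the centre of its underside.
- cup_a: White stoneware prep cup, 60 mm high, 0.12 kg, upright at the start; all alike, three to five present. Straight taper from a foot 43 mm across to a rim 64 mm across (mouth 59 mm), thick floor 25 mm up. Nested, a cup's underside rests 25 mm above that of the cup below, so its top 25 mm stand proud. Origin: centre of the underside, z up.
- cup_b: White stoneware prep cup, 60 mm high, 0.12 kg, upright at the start; all alike, three to five present. Straight taper from a foot 43 mm across to a rim 64 mm across (mouth 59 mm), thick floor 25 mm up. Nested, a cup's underside rests 25 mm above that of the cup below, so its top 25 mm stand proud. Origin: centre of the underside, z up.
- cup_c: White stoneware prep cup, 60 mm high, 0.12 kg, upright at the start; all alike, three to five present. Straight taper from a foot 43 mm across to a rim 64 mm across (mouth 59 mm), thick floor 25 mm up. Nested, a cup's underside rests 25 mm above that of the cup below, so its top 25 mm stand proud. Origin: centre of the underside, z up.
- cup_d: White stoneware prep cup, 60 mm high, 0.12 kg, upright at the start; all alike, three to five present. Straight taper from a foot 43 mm across to a rim 64 mm across (mouth 59 mm), thick floor 25 mm up. Nested, a cup's underside rests 25 mm above that of the cup below, so its top 25 mm stand proud. Origin: centre of the underside, z up.
- cup_e: White stoneware prep cup, 60 mm high, 0.12 kg, upright at the start; all alike, three to five present. Straight taper from a foot 43 mm across to a rim 64 mm across (mouth 59 mm), thick floor 25 mm up. Nested, a cup's underside rests 25 mm above that of the cup below, so its top 25 mm stand proud. Origin: centre of the underside, z up.
- salt_dish: low round dish, 60 mm wide, 24 mm high; origin at the centre of its underside. A bystander: leave it alone.
- mill: dark wood pepper mill, 54 mm wide, 155 mm high; origin at the centre of its underside. A bystander: leave it alone.
- oil: green glass bottle, 66 mm wide, 220 mm high; origin at the centre of its underside. A bystander: leave it alone.
- mug: blue mug, 80 mm wide, 90 mm high; origin at the centre of its underside. A bystander: leave it alone.
- timer: squat black round timer, 60 mm wide, 50 mm high; origin at the centre of its underside. A bystander: leave it alone.
There are look-alikes about, which are no part of the job. Leave any blue or pink look-alike of the cup_b alone.

How it is judged (in metres and radians):
On the way, in this order (a step that is already met when the one before it is completed fails the run):
1. all the cups that are there stand nested in one upright stack in the middle of the scale's pan (((z of cup_a in the frame of pan_top between -0.005 and 0.005 m and horizontal distance between cup_a and pan_top below 0.02 m) or (z of cup_a in the frame of cup_b between 0.02 and 0.03 m and horizontal distance between cup_a and cup_b below 0.006 m) or (z of cup_a in the frame of cup_c between 0.02 and 0.03 m and horizontal distance between cup_a and cup_c below 0.006 m) or (z of cup_a in the frame of cup_d between 0.02 and 0.03 m and horizontal distance between cup_a and cup_d below 0.006 m) or (z of cup_a in the frame of cup_e between 0.02 and 0.03 m and horizontal distance between cup_a and cup_e below 0.006 m)) and angle between each of cup_a, cup_b, cup_c, cup_d, cup_e's own z axis and vertical below 0.1 rad and horizontal distance between each of cup_a, cup_b, cup_c, cup_d, cup_e and pan_top below 0.03 m and ((z of cup_b in the frame of pan_top between -0.005 and 0.005 m and horizontal distance between cup_b and pan_top below 0.02 m) or (z of cup_b in the frame of cup_a between 0.02 and 0.03 m and horizontal distance between cup_b and cup_a below 0.006 m) or (z of cup_b in the frame of cup_c between 0.02 and 0.03 m and horizontal distance between cup_b and cup_c below 0.006 m) or (z of cup_b in the frame of cup_d between 0.02 and 0.03 m and horizontal distance between cup_b and cup_d below 0.006 m) or (z of cup_b in the frame of cup_e between 0.02 and 0.03 m and horizontal distance between cup_b and cup_e below 0.006 m)) and ((z of cup_c in the frame of pan_top between -0.005 and 0.005 m and horizontal distance between cup_c and pan_top below 0.02 m) or (z of cup_c in the frame of cup_a between 0.02 and 0.03 m and horizontal distance between cup_c and cup_a below 0.006 m) or (z of cup_c in the frame of cup_b between 0.02 and 0.03 m and horizontal distance between cup_c and cup_b below 0.006 m) or (z of cup_c in the frame of cup_d between 0.02 and 0.03 m and horizontal distance between cup_c and cup_d below 0.006 m) or (z of cup_c in the frame of cup_e between 0.02 and 0.03 m and horizontal distance between cup_c and cup_e below 0.006 m)) and ((z of cup_d in the frame of pan_top between -0.005 and 0.005 m and horizontal distance between cup_d and pan_top below 0.02 m) or (z of cup_d in the frame of cup_a between 0.02 and 0.03 m and horizontal distance between cup_d and cup_a below 0.006 m) or (z of cup_d in the frame of cup_b between 0.02 and 0.03 m and horizontal distance between cup_d and cup_b below 0.006 m) or (z of cup_d in the frame of cup_c between 0.02 and 0.03 m and horizontal distance between cup_d and cup_c below 0.006 m) or (z of cup_d in the frame of cup_e between 0.02 and 0.03 m and horizontal distance between cup_d and cup_e below 0.006 m)) and ((z of cup_e in the frame of pan_top between -0.005 and 0.005 m and horizontal distance between cup_e and pan_top below 0.02 m) or (z of cup_e in the frame of cup_a between 0.02 and 0.03 m and horizontal distance between cup_e and cup_a below 0.006 m) or (z of cup_e in the frame of cup_b between 0.02 and 0.03 m and horizontal distance between cup_e and cup_b below 0.006 m) or (z of cup_e in the frame of cup_c between 0.02 and 0.03 m and horizontal distance between cup_e and cup_c below 0.006 m) or (z of cup_e in the frame of cup_d between 0.02 and 0.03 m and horizontal distance between cup_e and cup_d below 0.006 m))), for 0.2 s.
2. then the pointer's tip stands on the zero mark, with the whole stack on the pan (all of step 1 and distance between pointer_tip and zero_mark below 0.004 m), for 0.3 s.
At the end, for the whole second after the job is handed in: All cups upright in one nested stack: lowest within 20 mm of the pan's centre, each other 20 to 30 mm above the one below, centres within 6 mm; tin upright on the board, its centre over it; pointer tip within 4 mm of the zero mark; all at rest (all of step 2 and x of tin in the frame of board between -0.07 and 0.07 m and y of tin in the frame of board between -0.055 and 0.055 m and z of tin in the frame of board between 0.009 and 0.021 m and angle between tin's own z axis and vertical below 0.1 rad and linear speed of each of cup_a, cup_b, cup_c, cup_d, cup_e, tin below 0.02 m/s); the robot touches nothing.
It fails at once if a bystander (salt dish, mill, oil bottle, mug or timer) is pushed more than 50 mm from its place (distance of any of salt_dish, mill, oil, mug, timer from where it was at the start of the episode above 0.05 m).
Of cup_a, cup_b, cup_c, cup_d, cup_e only 3 to 5 are there at a start; the rules pass over those that are not, and their reading is None.
At some moment in a run one of cup_a, cup_b, cup_c, cup_d, cup_e may be knocked a few centimetres aside while the robot is not near it.
Once in a run the grip may slacken for a moment while it holds something.
It also fails if it takes over 210 s, if anything falls off the work surface, if the arm or the gripper's body presses on something with over 40 N, if the wrist force passes 120 N, or if a joint passes its speed limit or range.

### The arm

A 7-joint arm with a two-finger parallel gripper is mounted at the origin on the work surface. World frame = base frame: x ahead of the robot, y to its left, z up, the work surface at z = 0. Lengths are in mm, angles in rad, forces in N, time in s.
With the tool pointing down it reaches from about 400 to 875 mm from the base axis. Payload 4.4 kg.
Tool frame: the origin (TCP) lies at the centre of the arm's flange, where the gripper is bolted on; the fingertips stand 173 mm ahead of it and the grasp point (between the pads) lies pinch_z ahead of it (pinch_z is the distance from the TCP to the grasp point, in mm); z points along the fingers, y is the direction in which the jaws open and shut (so a half turn about z gives the same grasp; the last joint's range is limited). The gripper opens to 85 mm and grips with 20 to 120 N. Pads are 22 mm wide; open, the fingers measure 114 mm over their backs; the gripper's body (76 mm by 85 mm) begins 54 mm behind the grasp point. The pads swing forward as they close: fully open they stand 13 mm farther back than shut.
Start: joints at [1.064, 0.628, 0.038, 1.517, -0.027, 0.996, -0.02], TCP at [277.353, -587.87, 404.713] pointing down, gripper open.
Joint ranges: [-3.06, 3.06], [-0.37, 2.12], [-1.25, 1.32], [0.18, 2.47], [-1.1, 4.24], [0.23, 1.98], [-2.94, 2.94]. Speed limits (rad/s): [2.57, 2.57, 3.14, 3.14, 3.14, 3.14, 3.14].

### API

Orientations are given as a unit quaternion [w, x, y, z].
In Python, from station import * gives the robot as it stands.
- The arm moves only by the shell command python3 -m pendant 'ROWS' [OPENING]. ROWS is JSON, a list of rows, each an object with "offset": the shift along the world's x, y, z in mm, a list of three; "turn": the turn about the world's z in degrees. In form: [{"offset": [x, y, z], "turn": turn}, ...]. A call has 1 to 5 rows; each row shifts and turns the commanded pose from where the row before left it; what a row does not reach is not made up. A row lasts 1/8 s, in which the tool goes at most 62.5 mm and 10.7 degrees, less where a joint would pass 70% of its speed; a pose out of reach is approached as far as the arm can. A call with a gripper value outside its range is refused whole. OPENING is the finger opening in mm, from 0 to 85.4, set as the call begins (- or left out, the last holds). The fingers move at their own pace and stop on an object; the grip force is fixed at half the most. Time passes only in rows, so rows that do not move let the fingers close. It gives the time, the measured TCP pose, the force and the opening at its end, in the units of the state.
- get_obs(): the state, without advancing time (a new reading comes with each control period).
- snapshot(name): name is "scene" or "top" or "wrist"; returns a dict with "image" (384x512x3 uint8, red, green, blue), "mtx" (3x3 intrinsics, pixels), "camera_from_world" (4x4, takes a point from world to camera coordinates). Camera axes: x right, y up, looking along -z (the intrinsics and any distortion apply to the point x, -y, -z); pixel columns grow to the right and rows downward; lengths in mm; the calibration is good to about 2 mm. A picture is of the moment at which its call begins. There is no depth.
- hand_in(): hands the job in, once; it reports no verdict.
The state is a dict: "clock": time; "q": joint angles; "qvel": joint speeds; "tau": joint torques, N m; "tcp_pos": TCP position; "eef_rot": TCP orientation; "ft_force": force on the tool from outside, world axes, zero at the start; "torque": the same for the moment, N m; "opening": opening from 0.0 (shut) to 1.0 (fully open).
Only numpy, scipy, OpenCV 4.12 (cv2) and the standard library are available. Lean on these libraries where they do the work, as an engineer would, in place of code of your own. Each camera call takes 0.05 s, during which the arm holds its last target.

## Working session

There is one attempt and no reset: what is moved stays moved. The work goes in short steps, Python scripts to look and compute and a shell command to move; the robot and the scene stay as the last step left them, time stands still between calls to the robot, and variables do not carry over. Pictures are saved under pics/ and viewed, and the job is handed in when it is done.

```bash
ls; mkdir -p pics; python3 - <<'E'
from station import *
import cv2,json
o=get_obs();print(o)
import station
print([n for n in dir(station) if not n.startswith('_')])
for n in ("scene","top","wrist"):
    s=snapshot(n);cv2.imwrite(f"pics/{n}0.png",s["image"][...,::-1]);print(n,s["mtx"].tolist(),s["camera_from_world"].round(3).tolist(),s.keys())
try:print(pinch_z)
except Exception as e:print(e)
E
```

```text
pics
{'clock': 0.0, 'q': array([ 1.06420528,  0.62939255,  0.03842302,  1.51840633, -0.0270157 ,
        0.99627015, -0.01995536]), 'qvel': array([-1.01400929e-03, -7.69451268e-06, -9.26440670e-04,  9.08482633e-04,
        2.47959369e-04, -2.88975674e-04,  9.76334668e-05]), 'tau': array([-1.70439016e-04, -5.63411379e+01,  1.22625712e+00, -1.93448836e+01,
        1.10010777e-02,  1.06560200e-02, -8.55506471e-06]), 'tcp_pos': array([ 277.23680126, -587.57695487,  403.74605883]), 'eef_rot': array([-9.55334610e-04,  9.75805064e-01,  2.18640155e-01, -2.16412071e-04]), 'ft_force': array([ 0.45725464, -0.39404728,  0.21529433]), 'torque': array([-0.01736093,  0.01497018,  0.03598901]), 'opening': 0.9980989257644401}
['IKError', 'get_obs', 'hand_in', 'pinch_z', 'snapshot']
scene [[416.10271446825055, 0.0, 251.70884922090403], [0.0, 416.10271446825055, 190.51106279850774], [0.0, 0.0, 1.0]] [[0.461, 0.887, 0.012, -306.513], [-0.599, 0.301, 0.742, 248.246], [0.655, -0.349, 0.67, -1669.441], [0.0, 0.0, 0.0, 1.0]] dict_keys(['image', 'mtx', 'camera_from_world'])
top [[426.06326691400847, 0.0, 258.75794531252626], [0.0, 426.06326691400847, 190.258839911555], [0.0, 0.0, 1.0]] [[0.005, -1.0, -0.013, 81.52], [0.997, 0.004, 0.071, -569.855], [-0.071, -0.014, 0.997, -1306.546], [0.0, 0.0, 0.0, 1.0]] dict_keys(['image', 'mtx', 'camera_from_world'])
wrist [[337.0828047602598, 0.0, 256.73767024938763], [0.0, 337.0828047602598, 189.5670500713952], [0.0, 0.0, 1.0]] [[0.426, -0.905, -0.002, -649.08], [0.864, 0.407, -0.296, 38.319], [0.269, 0.124, 0.955, -379.7], [0.0, 0.0, 0.0, 1.0]] dict_keys(['image', 'mtx', 'camera_from_world'])
154.70000000000002
```

View pics/scene0.png

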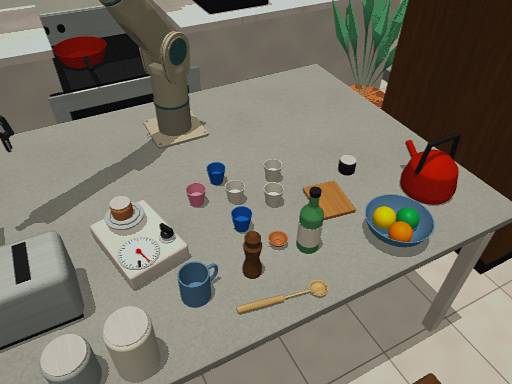

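View pics/top0.png

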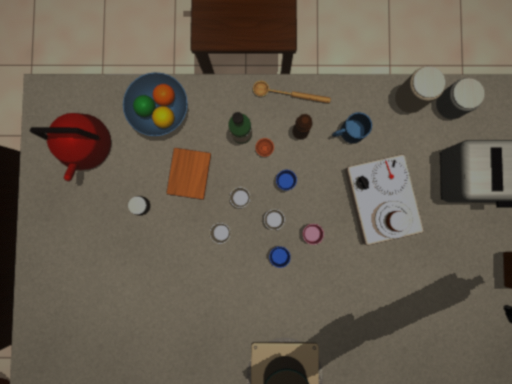

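View pics/wrist0.png

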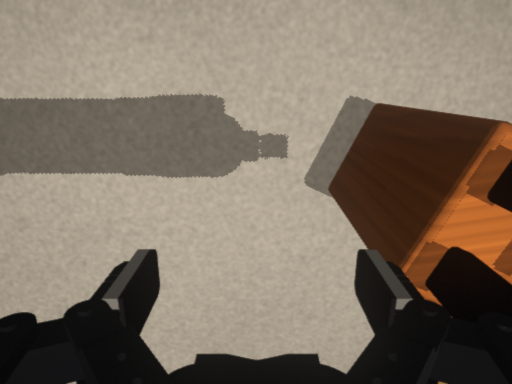

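Look-alike list, in top-view pixels:
- White cups: (240,197), (274,219) and (220,232).
- Blue cups: (286,180) and (279,256).
- Pink cup: (312,233).
- Timer, with a white lid on a black body: (137,205).
- White canisters: (427,84) and (467,95).

By the description, I want the three small white tapered cups. I'll check them in a close crop.

```bash
cat > h.py <<'E'
from station import *
import cv2,numpy as np
def snap(n,fn=None):
    s=snapshot(n); s["bgr"]=np.ascontiguousarray(s["image"][...,::-1])
    if fn: cv2.imwrite(fn,s["bgr"])
    return s
def proj(s,P):
    P=np.atleast_2d(np.asarray(P,float)); T=s["camera_from_world"]
    c=P@T[:3,:3].T+T[:3,3]; c=c*[1,-1,-1]
    u=c@s["mtx"].T; return u[:,:2]/u[:,2:]
def ray(s,px,z):
    px=np.atleast_2d(np.asarray(px,float)); T=s["camera_from_world"];R=T[:3,:3]
    d=np.c_[px,np.ones(len(px))]@np.linalg.inv(s["mtx"]).T*[1,-1,-1]
    d=d@R; o=-R.T@T[:3,3]
    return o+d*((z-o[2])/d[:,2])[:,None]
def crop(s,x0,y0,x1,y1,k,fn):
    cv2.imwrite(fn,cv2.resize(s["bgr"][y0:y1,x0:x1],None,fx=k,fy=k,interpolation=cv2.INTER_CUBIC))
E
python3 - <<'E'
from h import *
s=snap("top");crop(s,120,80,440,280,2.5,"pics/t1.png")
crop(s,335,145,435,250,5.5,"pics/t2.png")
s2=snap("scene");crop(s2,80,140,360,290,2.8,"pics/s1.png")
for n,p,z in [("c1",(240,197),60),("c2",(274,219),60),("c3",(220,232),60),("board",(188,173),15),("pan",(394,219),100)]: print(n,ray(s,p,z).round(0))
E
```

```text
c1 [[546. 140.  60.]]
c2 [[480.  37.  60.]]
c3 [[440. 199.  60.]]
board [[623. 307.  15.]]
pan [[ 482. -310.  100.]]
```

View pics/t1.png

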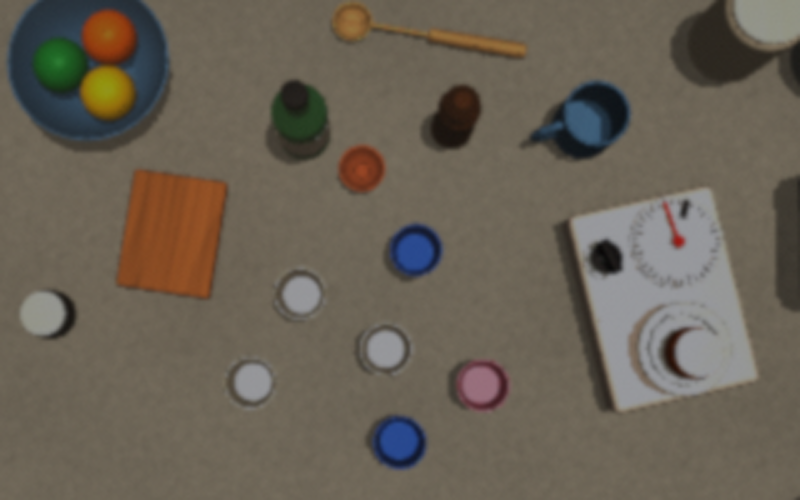

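View pics/t2.png

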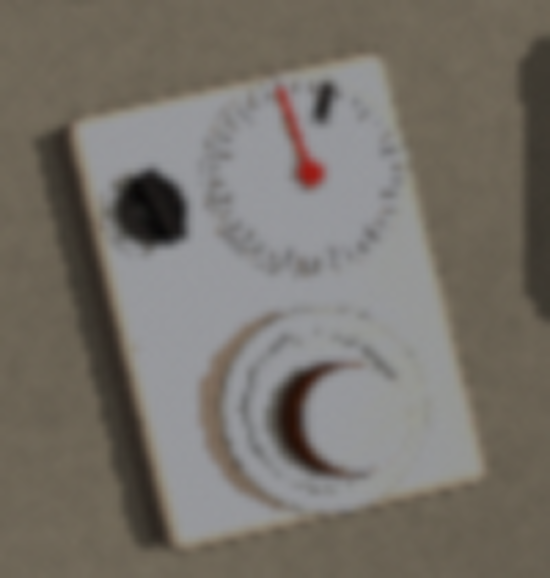

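View pics/s1.png

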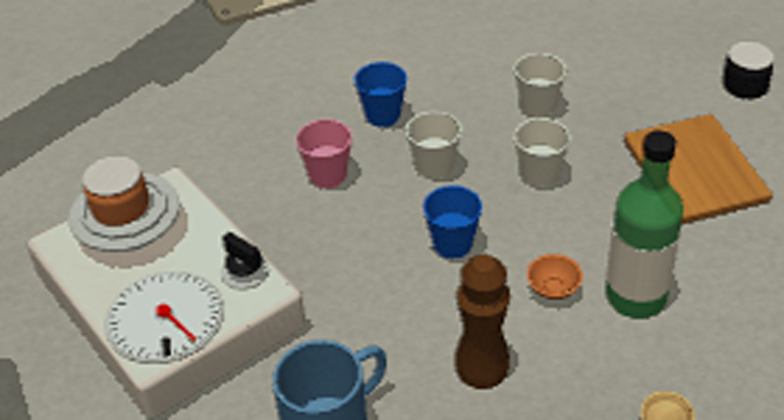

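Exactly three white cups are present. The close crops show them tapered, upright and white. Next I'll work out the scale geometry and where the wrist camera sits.

```bash
cat >> h.py <<'E'
def cam(s):
    T=s["camera_from_world"];return -T[:3,:3].T@T[:3,3]
def yaw(o):
    w,x,y,z=o["eef_rot"]; # direction of tool y (jaws)
    a=np.degrees(np.arctan2(1-2*(x*x+z*z),2*(x*y-w*z))); return (a+90)%180-90
def tri(views): # [(s,px)]
    A=[];b=[]
    for s,px in views:
        o=cam(s);d=ray(s,px,0)[0]-o;d/=np.linalg.norm(d);M=np.eye(3)-np.outer(d,d);A.append(M);b.append(M@o)
    return np.linalg.solve(sum(A),sum(b))
def stat():
    o=get_obs();print("t",round(o["clock"],2),"tcp",o["tcp_pos"].round(1),"jaw",round(yaw(o),1),"q",o["q"].round(2),"F",o["ft_force"].round(1),"op",round(o["opening"],3));return o
E
python3 - <<'E'
from h import *
o=stat();w=snap("wrist");t=snap("top");s=snap("scene")
print("cam",cam(w).round(1), cam(w)-o["tcp_pos"])
k=lambda p:(335+p[0]/5.5,145+p[1]/5.5)
C=np.array([ray(t,k(p),61)[0] for p in [(73,122),(378,55),(485,478),(178,548)]]);print(C.round(0),C.mean(0).round(0))
e=C[0]-C[3]+C[1]-C[2];print("yaw",np.degrees(np.arctan2(e[1],e[0])))
print("knob",ray(t,k((155,203)),104),"dialc",ray(t,k((309,174)),72),"tip",ray(t,k((281,88)),72),"mark",ray(t,k((325,103)),72))
k2=lambda p:(80+p[0]/2.8,140+p[1]/2.8)
k1=lambda p:(120+p[0]/2.5,80+p[1]/2.5)
print("tin top", tri([(t,k((358,420))),(s,k2((112,174)))]))
for a,b in [((299,294),(541,138)),((384,348),(433,131)),((251,382),(540,72))]:
    print(tri([(t,k1(a)),(s,k2(b))]).round(1), ray(t,k1(a),60).round(1))
print("board",ray(t,[k1(p) for p in [(136,170),(227,182),(210,297),(118,285)]],15).round(0), )
E
```

```text
t 0.25 tcp [ 277.3 -587.7  404.3] jaw -64.7 q [ 1.06  0.63  0.04  1.52 -0.03  1.   -0.02] F [-0.1 -0.1  0.5] op 1.001
cam [ 345.3 -555.9  373.1] [ 67.97540394  31.86717002 -31.12349897]
[[ 638. -187.   61.]
 [ 675. -355.   61.]
 [ 444. -408.   61.]
 [ 405. -241.   61.]] [ 541. -298.   61.]
yaw 13.096375555755367
knob [[ 589.18490082 -221.25644372  104.        ]] dialc [[ 608.28632019 -312.31547465   72.        ]] tip [[ 655.34294591 -297.91568466   72.        ]] mark [[ 647.18637225 -321.65823819   72.        ]]
tin top [ 475.07718573 -316.66545841  133.74145055]
[544.  140.7  52.6] [[544.2 141.4  60. ]]
[478.7  36.5  53. ] [[479.6  38.5  60. ]]
[437.6 198.8  51.7] [[438.  198.3  60. ]]
board [[703. 352.  15.]
 [688. 236.  15.]
 [542. 256.  15.]
 [557. 371.  15.]]
```

```bash
python3 -m pendant '[{"offset":[33,45,0],"turn":0},{"offset":[33,45,0],"turn":0},{"offset":[33,45,0],"turn":0},{"offset":[33,45,0],"turn":0},{"offset":[33,45,0],"turn":0}]' 85; python3 -m pendant '[{"offset":[33,46,0],"turn":0},{"offset":[0,0,0],"turn":0}]'; python3 - <<'E'
from h import *
o=stat();w=snap("wrist","pics/w1.png")
E
```

```text
clock: 1.02
tcp_pos: [443.3, -361.4, 405.0]
eef_rot: [0.0, 0.976, 0.219, 0.0]
ft_force: [0.7, 0.4, 0.4]
opening: 0.997
clock: 1.27
tcp_pos: [478.9, -311.6, 404.8]
eef_rot: [-0.001, 0.975, 0.223, 0.001]
ft_force: [-0.4, -0.0, 0.0]
opening: 0.995
t 1.27 tcp [ 478.9 -311.6  404.8] jaw -64.2 q [ 0.51  0.51  0.03  1.74 -0.02  0.88 -0.57] F [-0.4 -0.   0. ] op 0.995
```

View pics/w1.png

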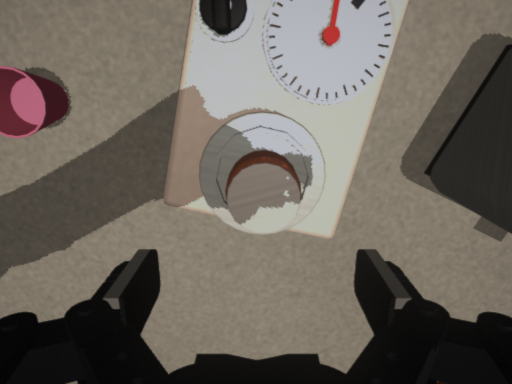

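```bash
python3 - <<'E'
from h import *
o=stat();w=snap("wrist");crop(w,160,90,360,250,4,"pics/w2.png")
print("tin",ray(w,(264,197),137),"pan",ray(w,(263,173),92.4),"knob",ray(w,(223,10),104),"dial",ray(w,(331,35),72))
a=o["tcp_pos"].copy();a[2]-=155;print("pinch px",proj(w,a))
a=np.array(o["tcp_pos"]);print(proj(w,[[a[0],a[1],137]]))
E
```

```text
t 1.32 tcp [ 476.9 -314.6  404.8] jaw -64.4 q [ 0.51  0.51  0.03  1.74 -0.02  0.88 -0.57] F [ 0.8 -0.6 -0.7] op 0.994
tin [[ 475.76916272 -321.06240638  137.        ]] pan [[ 481.98993548 -318.0842429    92.4       ]] knob [[ 580.99266909 -238.02219081  104.        ]] dial [[ 606.56132952 -320.1997386    72.        ]]
pinch px [[256.62605577 273.88711359]]
[[256.75663054 192.10541682]]
```

View pics/w2.png

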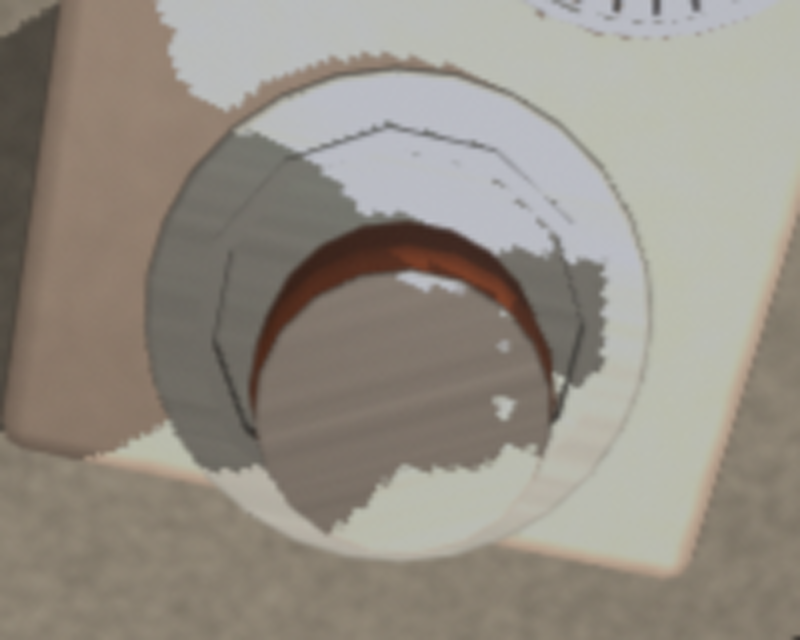

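```bash
python3 - <<'E'
from h import *
o=stat();w=snap("wrist")
k=lambda p:(160+p[0]/4,90+p[1]/4)
print("tin",ray(w,k((404,413)),137),"pan",ray(w,k((398.5,314)),92.4))
E
```

```text
t 1.38 tcp [ 475.5 -316.6  404.8] jaw -64.7 q [ 0.52  0.51  0.03  1.74 -0.02  0.88 -0.57] F [-0.5 -0.1 -0.6] op 0.992
tin [[ 475.84627102 -320.10437244  137.        ]] pan [[ 482.70920671 -316.13081483   92.4       ]]
```

```bash
python3 -m pendant '[{"offset":[2,-2,-45],"turn":0},{"offset":[0,0,-35],"turn":0},{"offset":[0,0,0],"turn":0},{"offset":[0,0,0],"turn":0}]'; python3 - <<'E'
from h import *
o=stat();w=snap("wrist","pics/w3.png")
a=o["tcp_pos"];print(proj(w,[[a[0],a[1],137],[a[0],a[1],92.4]]))
E
```

```text
clock: 1.92
tcp_pos: [477.2, -320.3, 325.8]
eef_rot: [0.001, 0.976, 0.218, 0.0]
ft_force: [-0.5, -0.4, 0.1]
opening: 0.999
t 1.93 tcp [ 477.2 -320.3  325.8] jaw -64.9 q [ 0.52  0.62  0.03  1.81 -0.02  0.71 -0.57] F [-0.5 -0.4  0.1] op 0.999
[[255.93907152 238.54394298]
 [255.98997811 208.24857249]]
```

View pics/w3.png

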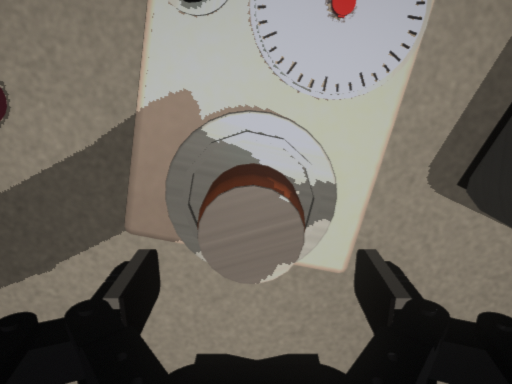

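```bash
python3 - <<'E'
from h import *
w=snap("wrist");print(ray(w,(251,234),137),ray(w,(251.5,197.5),92.4))
E
python3 -m pendant '[{"offset":[0,2,-30],"turn":0},{"offset":[0,0,-20],"turn":0},{"offset":[0,0,0],"turn":0}]'; python3 -m pendant '[{"offset":[0,0,0],"turn":0},{"offset":[0,0,0],"turn":0},{"offset":[0,0,0],"turn":0},{"offset":[0,0,0],"turn":0}]' 50
```

```text
[[ 478.71570158 -316.86014246  137.        ]] [[ 482.93352152 -314.5750964    92.4       ]]
clock: 2.4
tcp_pos: [477.2, -316.9, 274.8]
eef_rot: [-0.0, 0.976, 0.219, -0.0]
ft_force: [0.4, -0.2, 0.1]
opening: 0.996
clock: 2.9
tcp_pos: [477.8, -317.2, 275.3]
eef_rot: [0.001, 0.976, 0.219, 0.001]
ft_force: [0.3, -0.7, 1.3]
opening: 0.672
```

```bash
python3 -m pendant '[{"offset":[0,0,0],"turn":0},{"offset":[0,0,15],"turn":0},{"offset":[0,0,40],"turn":0},{"offset":[0,0,50],"turn":0},{"offset":[0,0,0],"turn":0}]' 50;  python3 -m pendant '[{"offset":[0,50,0],"turn":0},{"offset":[12,55,0],"turn":0},{"offset":[14,57,0],"turn":0},{"offset":[14,57,0],"turn":0},{"offset":[14,57,0],"turn":0}]';python3 -m pendant '[{"offset":[14,57,0],"turn":0},{"offset":[14,57,0],"turn":0},{"offset":[14,57,0],"turn":0},{"offset":[14,57,0],"turn":0},{"offset":[14,57,0],"turn":0}]';python3 -m pendant '[{"offset":[14,40,0],"turn":0},{"offset":[8,20,0],"turn":0},{"offset":[0,0,0],"turn":0},{"offset":[0,0,0],"turn":0}]'; python3 - <<'E'
from h import *
o=stat();w=snap("wrist","pics/w4.png")
E
```

```text
clock: 3.52
tcp_pos: [478.0, -317.4, 384.0]
eef_rot: [0.003, 0.976, 0.219, 0.003]
ft_force: [0.6, -0.1, -3.8]
opening: 0.672
clock: 4.15
tcp_pos: [530.7, -39.0, 379.0]
eef_rot: [-0.0, 0.976, 0.219, -0.001]
ft_force: [0.9, 0.9, -2.1]
opening: 0.672
clock: 4.78
tcp_pos: [600.8, 245.7, 378.5]
eef_rot: [0.0, 0.976, 0.219, -0.002]
ft_force: [2.3, -0.5, -3.3]
opening: 0.682
clock: 5.28
tcp_pos: [622.9, 302.6, 378.8]
eef_rot: [0.001, 0.976, 0.218, -0.001]
ft_force: [0.8, -0.8, -1.5]
opening: 0.673
t 5.28 tcp [622.9 302.6 378.8] jaw -64.8 q [-0.51  0.72  0.04  1.41 -0.03  1.02 -1.6 ] F [ 0.8 -0.8 -1.5] op 0.673
```

View pics/w4.png

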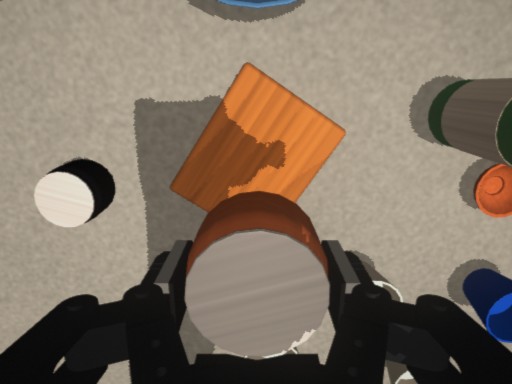

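```bash
python3 - <<'E'
from h import *
w=snap("wrist");print(ray(w,(258,158.5),15),ray(w,[(248,63),(345,130),(171,187)],15).round())
E
python3 -m pendant '[{"offset":[0,0,-60],"turn":0},{"offset":[0,0,-60],"turn":0},{"offset":[0,0,-40],"turn":0},{"offset":[0,0,-10],"turn":0},{"offset":[0,0,0],"turn":0}]'
```

```text
[[627.28458087 302.25845272  15.        ]] [[705. 349.  15.]
 [689. 237.  15.]
 [562. 371.  15.]]
clock: 6.0
tcp_pos: [623.8, 303.6, 210.4]
eef_rot: [0.0, 0.976, 0.218, 0.0]
ft_force: [-1.0, -0.3, -1.3]
opening: 0.674
```

```bash
python3 -m pendant '[{"offset":[0,0,-6],"turn":0},{"offset":[0,0,-4],"turn":0},{"offset":[0,0,0],"turn":0}]';python3 -m pendant '[{"offset":[0,0,-2],"turn":0},{"offset":[0,0,0],"turn":0}]'
```

```text
clock: 6.38
tcp_pos: [623.4, 304.2, 200.1]
eef_rot: [-0.0, 0.976, 0.219, 0.0]
ft_force: [0.4, 0.0, -0.9]
opening: 0.678
clock: 6.62
tcp_pos: [623.5, 304.3, 199.8]
eef_rot: [-0.0, 0.976, 0.219, 0.0]
ft_force: [-3.6, -1.9, 7.9]
opening: 0.671
```

```bash
python3 -m pendant '[{"offset":[0,0,0],"turn":0},{"offset":[0,0,0],"turn":0},{"offset":[0,0,0],"turn":0},{"offset":[0,0,0],"turn":0}]' 85;python3 -m pendant '[{"offset":[0,0,40],"turn":0},{"offset":[0,0,60],"turn":0},{"offset":[-20,-30,60],"turn":0},{"offset":[-40,-40,20],"turn":0},{"offset":[0,0,0],"turn":0}]';python3 - <<'E'
from h import *
o=stat();w=snap("wrist","pics/w5.png")
t=snap("top","pics/t5.png");crop(t,120,140,340,290,3.6,"pics/t6.png")
E
```

```text
clock: 7.12
tcp_pos: [623.4, 304.1, 197.6]
eef_rot: [0.0, 0.976, 0.219, 0.0]
ft_force: [0.1, -1.6, -0.8]
opening: 0.996
clock: 7.75
tcp_pos: [563.5, 233.7, 373.2]
eef_rot: [0.001, 0.976, 0.217, -0.001]
ft_force: [-0.2, -0.4, -0.3]
opening: 0.995
t 7.75 tcp [563.5 233.7 373.2] jaw -64.9 q [-0.46  0.6   0.04  1.67 -0.02  0.87 -1.55] F [-0.2 -0.4 -0.3] op 0.995
```

View pics/w5.png

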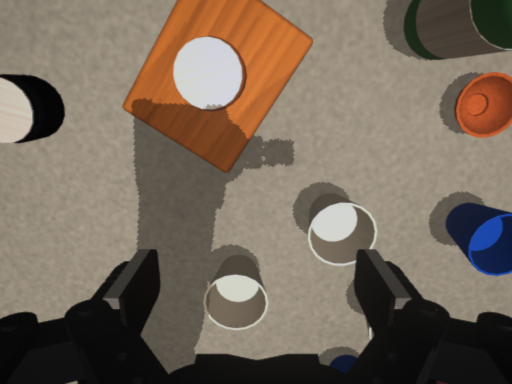

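View pics/t6.png

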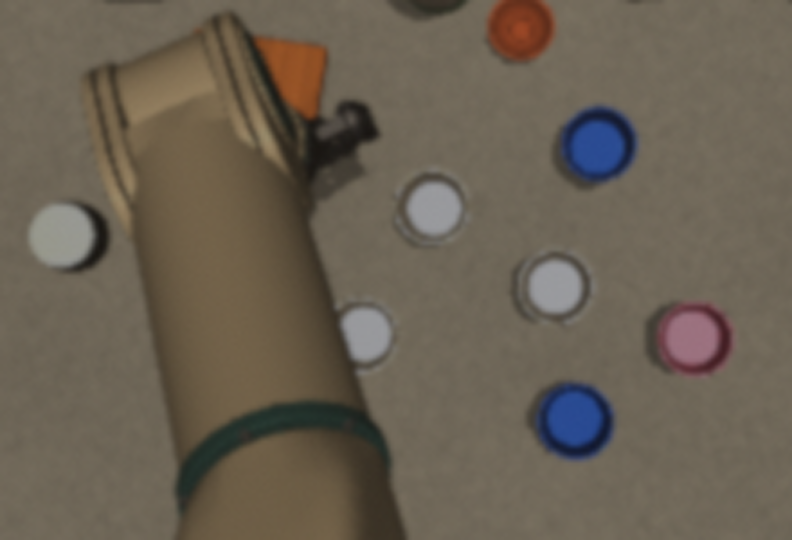

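```bash
python3 - <<'E'
from h import *
o=stat();w=snap("wrist");print(ray(w,[(342,234),(236,301)],60).round(1)); print("tin",ray(w,(209,73),60))
E
python3 -m pendant '[{"offset":[-10,-45,-20],"turn":0},{"offset":[-10,-45,-33],"turn":0},{"offset":[0,0,0],"turn":0},{"offset":[0,0,0],"turn":0}]'
python3 - <<'E'
from h import *
o=stat();w=snap("wrist","pics/w6.png")
E
```

```text
t 7.85 tcp [565.5 237.2 371.9] jaw -64.8 q [-0.46  0.61  0.03  1.66 -0.02  0.87 -1.55] F [0.1 0.6 0.6] op 0.991
[[549.9 144.3  60. ]
 [444.1 202.5  60. ]]
tin [[626.14936546 307.30473459  60.        ]]
clock: 8.4
tcp_pos: [546.4, 148.5, 317.6]
eef_rot: [-0.0, 0.976, 0.219, 0.0]
ft_force: [-1.0, 0.1, -0.6]
opening: 0.994
t 8.4 tcp [546.4 148.5 317.6] jaw -64.7 q [-0.33  0.62  0.02  1.84 -0.02  0.68 -1.42] F [-1.   0.1 -0.6] op 0.994
```

View pics/w6.png

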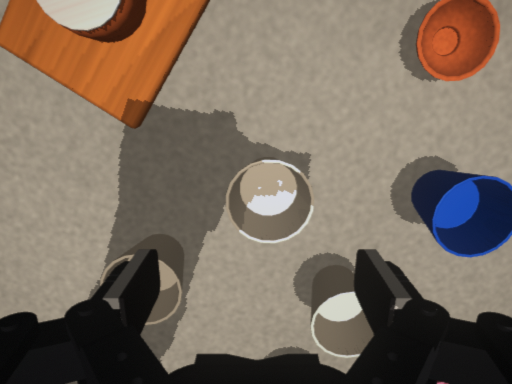

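```bash
python3 - <<'E'
from h import *
o=stat();w=snap("wrist");print(ray(w,[(270.5,201),(142,290),(347,324)],60).round(1))
a=o["tcp_pos"];print(proj(w,[[a[0],a[1],60]]))
E
```

```text
t 8.45 tcp [546.4 149.1 318.1] jaw -64.6 q [-0.33  0.62  0.02  1.84 -0.02  0.68 -1.42] F [ 0.4  0.4 -0.3] op 0.991
[[547.4 138.9  60. ]
 [439.  197.1  60. ]
 [479.8  37.6  60. ]]
[[256.96075072 196.43880942]]
```

```bash
python3 -m pendant '[{"offset":[0,-9,-40],"turn":0},{"offset":[0,0,-40],"turn":0},{"offset":[0,0,-28],"turn":0},{"offset":[0,0,0],"turn":0},{"offset":[0,0,0],"turn":0}]'
python3 - <<'E'
from h import *
o=stat();w=snap("wrist","pics/w7.png")
E
```

```text
clock: 9.12
tcp_pos: [546.2, 139.3, 211.3]
eef_rot: [-0.0, 0.976, 0.219, 0.001]
ft_force: [0.1, -0.3, -0.2]
opening: 0.996
t 9.12 tcp [546.2 139.3 211.3] jaw -64.7 q [-0.31  0.79  0.01  1.9  -0.02  0.45 -1.41] F [ 0.1 -0.3 -0.2] op 0.996
```

View pics/w7.png

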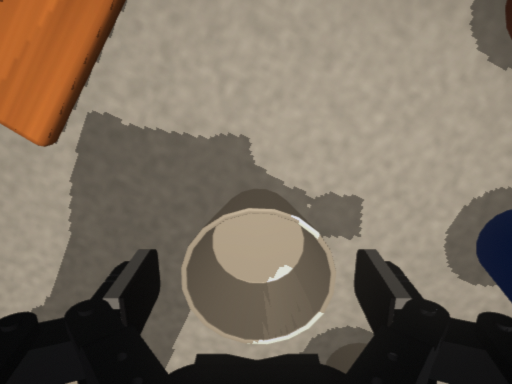

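```bash
python3 -m pendant '[{"offset":[0,0,-2],"turn":0},{"offset":[0,0,0],"turn":0},{"offset":[0,0,0],"turn":0},{"offset":[0,0,0],"turn":0},{"offset":[0,0,0],"turn":0}]' 55
python3 -m pendant '[{"offset":[0,0,10],"turn":0},{"offset":[0,0,40],"turn":0},{"offset":[0,0,50],"turn":0},{"offset":[0,0,50],"turn":0},{"offset":[0,0,30],"turn":0}]'
python3 - <<'E'
from h import *
o=stat();w=snap("wrist","pics/w8.png")
E
```

```text
clock: 9.8
tcp_pos: [546.0, 138.6, 210.2]
eef_rot: [-0.0, 0.976, 0.219, 0.001]
ft_force: [-2.3, -0.7, 10.7]
opening: 0.707
clock: 10.42
tcp_pos: [545.6, 138.3, 391.5]
eef_rot: [-0.0, 0.976, 0.218, 0.002]
ft_force: [0.8, -0.3, -2.0]
opening: 0.703
t 10.43 tcp [545.6 138.3 391.5] jaw -64.8 q [-0.32  0.52  0.03  1.78 -0.02  0.84 -1.41] F [ 0.8 -0.3 -2. ] op 0.703
```

View pics/w8.png

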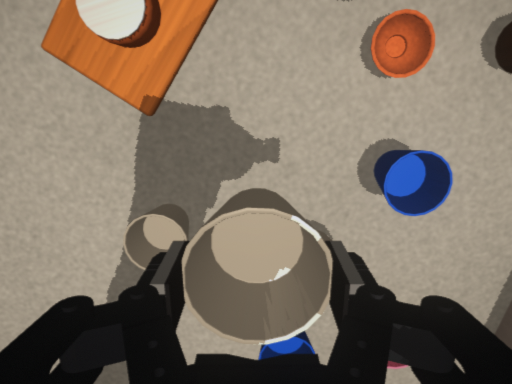

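```bash
python3 - <<'E'
from h import *
t=snap("top","pics/t7.png");crop(t,335,145,435,250,5.5,"pics/t8.png")
s=snap("scene");crop(s,80,180,200,290,5.5,"pics/s8.png")
E
```

```text
(no output)
```

View pics/t8.png

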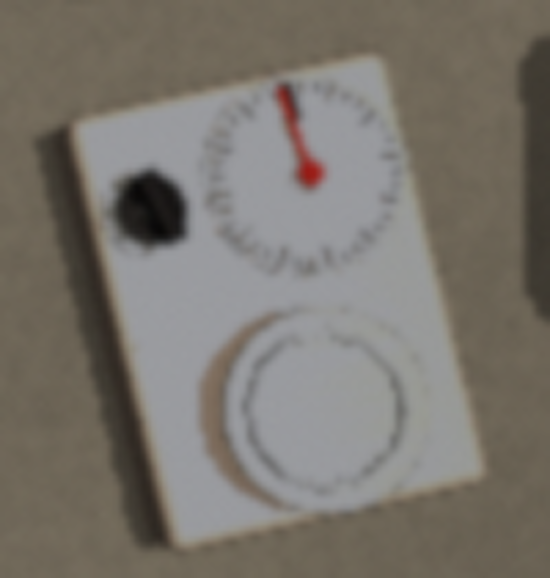

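View pics/s8.png

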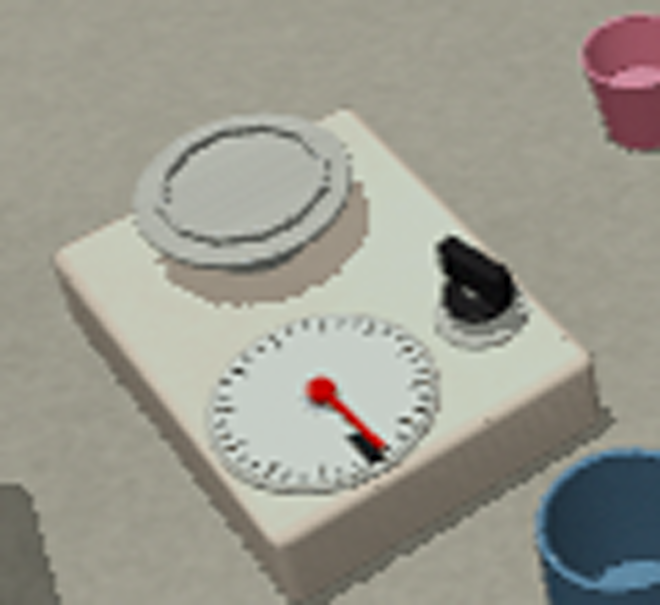

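```bash
python3 - <<'E'
from h import *
t=snap("top");s=snap("scene")
a=(335+326/5.5,145+409/5.5);b=(80+242.5/5.5,180+190/5.5)
print(ray(t,a,96),ray(s,b,96),tri([(t,a),(s,b)]))
E
```

```text
[[ 480.75028729 -312.01591024   96.        ]] [[ 488.08087008 -315.78026608   96.        ]] [ 480.62130232 -314.7257842    88.68975069]
```

```bash
python3 -m pendant '[{"offset":[-8,-40,0],"turn":0},{"offset":[-8,-55,0],"turn":0},{"offset":[-8,-57,0],"turn":0},{"offset":[-8,-57,0],"turn":0},{"offset":[-8,-57,0],"turn":0}]'
python3 -m pendant '[{"offset":[-8,-57,0],"turn":0},{"offset":[-8,-57,0],"turn":0},{"offset":[-8,-45,0],"turn":0},{"offset":[0,-27,0],"turn":0},{"offset":[0,0,0],"turn":0}]'
python3 -m pendant '[{"offset":[0,0,-40],"turn":0},{"offset":[0,0,0],"turn":0},{"offset":[0,0,0],"turn":0}]'
python3 - <<'E'
from h import *
o=stat();w=snap("wrist","pics/w9.png")
E
```

```text
clock: 11.3
tcp_pos: [504.6, -129.3, 386.6]
eef_rot: [-0.001, 0.976, 0.219, -0.001]
ft_force: [1.0, 0.0, -1.3]
opening: 0.7
clock: 11.92
tcp_pos: [480.1, -316.2, 386.3]
eef_rot: [-0.0, 0.976, 0.216, -0.002]
ft_force: [0.3, 0.6, -1.8]
opening: 0.701
clock: 12.3
tcp_pos: [481.9, -312.9, 348.5]
eef_rot: [-0.0, 0.976, 0.219, -0.0]
ft_force: [0.1, 0.1, -0.8]
opening: 0.703
t 12.3 tcp [ 481.9 -312.9  348.5] jaw -64.7 q [ 0.5   0.59  0.04  1.79 -0.03  0.76 -0.57] F [ 0.1  0.1 -0.8] op 0.703
```

View pics/w9.png

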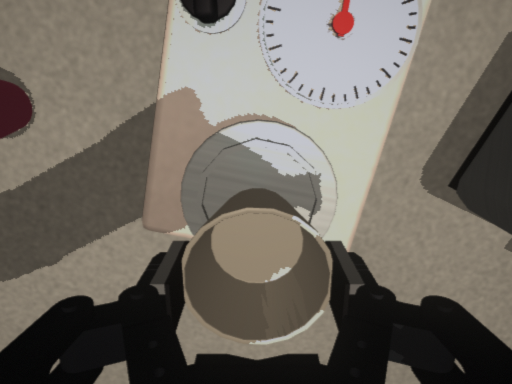

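```bash
cat >> h.py <<'E'
def circ(s,c,r):
    a=np.linspace(0,2*np.pi,181);P=np.c_[c[0]+r*np.cos(a),c[1]+r*np.sin(a),np.full(181,c[2])]
    p=proj(s,P);return p[:,0].min().round(1),p[:,0].max().round(1),p[:,1].min().round(1),p[:,1].max().round(1)
E
python3 - <<'E'
from h import *
w=snap("wrist")
for c in [(482,-313.5,96),(484,-313.5,96),(482,-315.5,96)]: print(c,circ(w,c,55))
E
```

```text
(482, -313.5, 96) (np.float64(177.3), np.float64(335.9), np.float64(118.2), np.float64(268.8))
(484, -313.5, 96) (np.float64(178.4), np.float64(337.3), np.float64(115.3), np.float64(266.6))
(482, -315.5, 96) (np.float64(180.0), np.float64(338.5), np.float64(119.5), np.float64(269.8))
```

```bash
python3 -m pendant '[{"offset":[0,-1,-25],"turn":0},{"offset":[0,0,-14],"turn":0},{"offset":[0,0,0],"turn":0}]'
python3 -m pendant '[{"offset":[0,0,-3],"turn":0},{"offset":[0,0,0],"turn":0},{"offset":[0,0,0],"turn":0}]'
```

```text
clock: 12.78
tcp_pos: [481.3, -314.4, 308.8]
eef_rot: [-0.001, 0.976, 0.219, -0.001]
ft_force: [0.0, -0.1, -2.3]
opening: 0.701
clock: 13.15
tcp_pos: [481.6, -314.7, 306.7]
eef_rot: [0.0, 0.976, 0.219, 0.0]
ft_force: [-0.4, 1.1, -0.8]
opening: 0.704
```

```bash
python3 -m pendant '[{"offset":[0,0,-2],"turn":0},{"offset":[0,0,0],"turn":0}]'
python3 -m pendant '[{"offset":[0,0,-2],"turn":0},{"offset":[0,0,0],"turn":0}]'
python3 - <<'E'
from h import *
w=snap("wrist","pics/w10.png");s=snap("scene");crop(s,80,150,220,270,5.5,"pics/s10.png")
E
```

```text
clock: 13.4
tcp_pos: [481.7, -314.8, 304.4]
eef_rot: [0.0, 0.976, 0.219, 0.0]
ft_force: [-0.4, -0.0, -0.4]
opening: 0.702
clock: 13.65
tcp_pos: [481.7, -314.8, 302.4]
eef_rot: [0.0, 0.976, 0.219, 0.0]
ft_force: [-0.2, -0.9, 1.7]
opening: 0.703
```

View pics/s10.png

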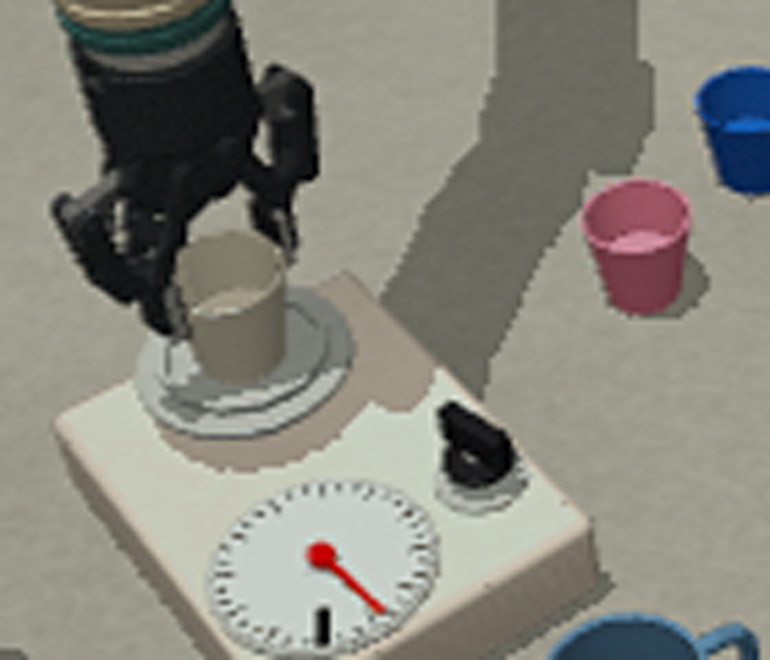

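```bash
python3 -m pendant '[{"offset":[0,0,0],"turn":0},{"offset":[0,0,0],"turn":0},{"offset":[0,0,0],"turn":0}]' 85
python3 -m pendant '[{"offset":[0,0,30],"turn":0},{"offset":[0,0,50],"turn":0},{"offset":[0,0,0],"turn":0},{"offset":[0,0,0],"turn":0}]'
python3 - <<'E'
from h import *
stat();w=snap("wrist","pics/w11.png")
E
```

```text
clock: 14.12
tcp_pos: [481.4, -314.6, 302.2]
eef_rot: [-0.0, 0.976, 0.219, -0.0]
ft_force: [0.6, -0.0, -0.7]
opening: 0.995
clock: 14.62
tcp_pos: [481.2, -314.4, 382.1]
eef_rot: [-0.0, 0.976, 0.219, -0.0]
ft_force: [-0.3, 0.1, 0.0]
opening: 0.994
t 14.62 tcp [ 481.2 -314.4  382.1] jaw -64.7 q [ 0.5   0.55  0.04  1.76 -0.03  0.84 -0.57] F [-0.3  0.1  0. ] op 0.994
```

View pics/w11.png

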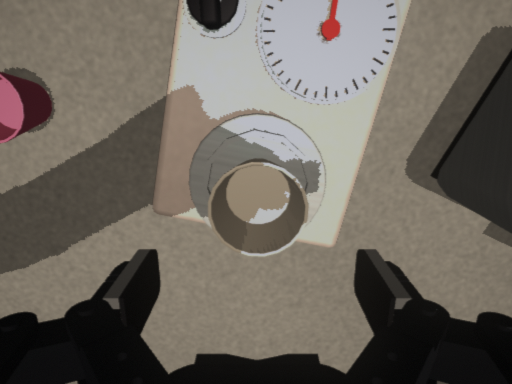

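```bash
python3 - <<'E'
from h import *
o=stat();w=snap("wrist")
print(ray(w,[(258,207.5)],154).round(1));a=o["tcp_pos"];print(proj(w,[[a[0],a[1],154]]),circ(w,(a[0],a[1],154),32))
crop(w,180,140,340,270,5,"pics/w12.png")
E
```

```text
t 14.68 tcp [ 481.1 -314.3  381.4] jaw -64.7 q [ 0.5   0.55  0.04  1.76 -0.03  0.84 -0.57] F [0.6 0.3 0.7] op 0.996
[[ 483.4 -313.8  154. ]]
[[257.16796042 211.08865853]] (np.float64(205.7), np.float64(308.7), np.float64(160.7), np.float64(257.2))
```

View pics/w12.png

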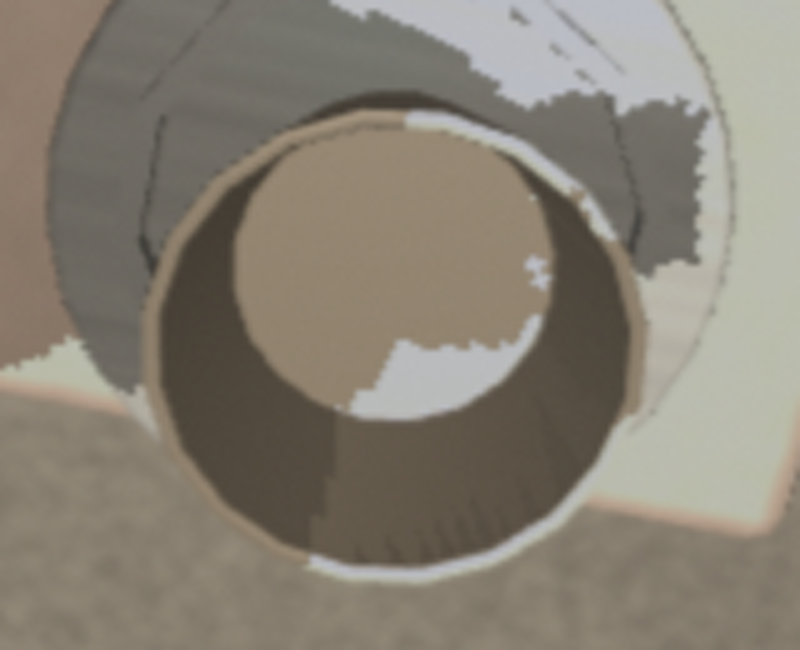

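```bash
python3 -m pendant '[{"offset":[0,40,0],"turn":0},{"offset":[0,60,0],"turn":0},{"offset":[0,60,0],"turn":0},{"offset":[0,60,0],"turn":0},{"offset":[0,60,0],"turn":0}]'
python3 -m pendant '[{"offset":[0,50,-30],"turn":0},{"offset":[-1,22,-35],"turn":0},{"offset":[0,0,0],"turn":0},{"offset":[0,0,0],"turn":0},{"offset":[0,0,0],"turn":0}]'
python3 - <<'E'
from h import *
o=stat();w=snap("wrist","pics/w13.png");a=o["tcp_pos"];print(circ(w,(a[0],a[1],60),32))
E
```

```text
clock: 15.35
tcp_pos: [481.0, -32.8, 381.3]
eef_rot: [-0.0, 0.976, 0.218, -0.001]
ft_force: [0.9, -0.6, -0.5]
opening: 0.993
clock: 15.98
tcp_pos: [481.0, 35.8, 318.2]
eef_rot: [0.0, 0.976, 0.217, 0.001]
ft_force: [0.1, 0.1, 0.6]
opening: 0.993
t 15.97 tcp [481.   35.8 318.2] jaw -64.9 q [-0.15  0.53  0.03  2.06 -0.02  0.55 -1.24] F [0.1 0.1 0.6] op 0.993
(np.float64(211.1), np.float64(301.3), np.float64(151.8), np.float64(237.6))
```

View pics/w13.png

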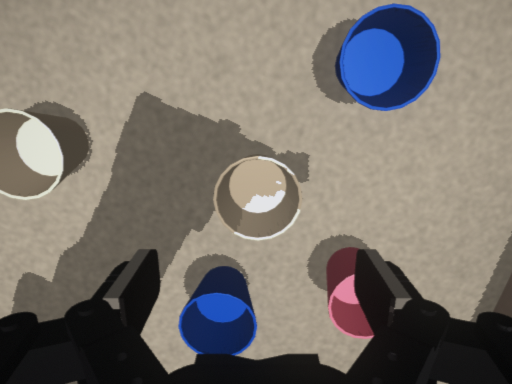

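```bash
python3 -m pendant '[{"offset":[-2,0,-40],"turn":0},{"offset":[0,0,-40],"turn":0},{"offset":[0,0,-28],"turn":0},{"offset":[0,0,0],"turn":0},{"offset":[0,0,0],"turn":0}]'
python3 - <<'E'
from h import *
o=stat();w=snap("wrist","pics/w14.png")
E
```

```text
clock: 16.65
tcp_pos: [479.1, 36.9, 210.4]
eef_rot: [0.0, 0.976, 0.218, 0.001]
ft_force: [-0.2, -0.7, -0.2]
opening: 0.998
t 16.65 tcp [479.1  36.9 210.4] jaw -64.8 q [-0.14  0.73  0.01  2.13 -0.03  0.28 -1.24] F [-0.2 -0.7 -0.2] op 0.998
```

View pics/w14.png

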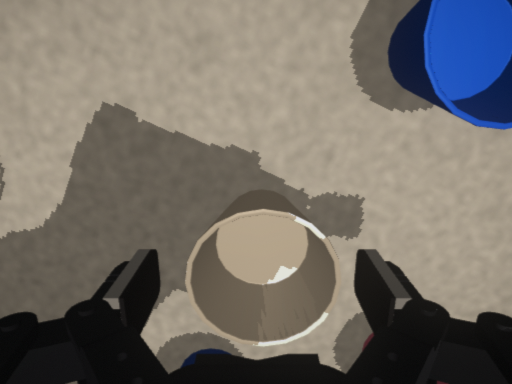

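```bash
python3 -m pendant '[{"offset":[1,-2,0],"turn":0},{"offset":[0,0,0],"turn":0}]'; python3 -m pendant '[{"offset":[0,0,0],"turn":0},{"offset":[0,0,0],"turn":0},{"offset":[0,0,0],"turn":0},{"offset":[0,0,0],"turn":0}]' 55
python3 -m pendant '[{"offset":[0,0,10],"turn":0},{"offset":[0,0,40],"turn":0},{"offset":[0,0,55],"turn":0},{"offset":[0,0,60],"turn":0},{"offset":[0,0,25],"turn":0}]'
python3 - <<'E'
from h import *
o=stat();w=snap("wrist","pics/w15.png")
t=snap("top");crop(t,120,140,440,290,2.5,"pics/t15.png")
E
```

```text
clock: 16.95
tcp_pos: [479.9, 35.1, 210.1]
eef_rot: [0.0, 0.976, 0.218, 0.001]
ft_force: [0.0, 0.5, 0.3]
opening: 0.999
clock: 17.45
tcp_pos: [479.7, 35.4, 210.1]
eef_rot: [0.0, 0.976, 0.219, 0.001]
ft_force: [-0.7, 0.1, 9.1]
opening: 0.701
clock: 18.08
tcp_pos: [479.8, 35.4, 402.9]
eef_rot: [0.0, 0.976, 0.219, 0.003]
ft_force: [0.5, 0.2, -2.6]
opening: 0.7
t 18.07 tcp [479.8  35.4 402.9] jaw -64.7 q [-0.16  0.39  0.03  1.98 -0.02  0.77 -1.24] F [ 0.5  0.2 -2.6] op 0.7
```

View pics/w15.png

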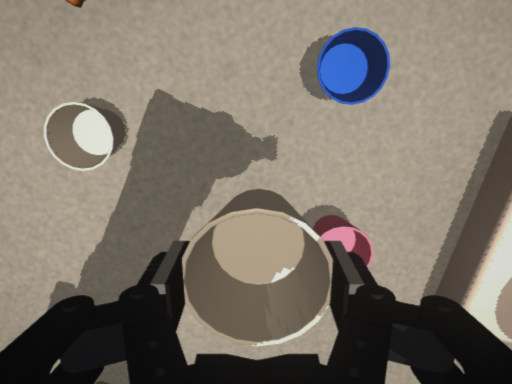

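View pics/t15.png

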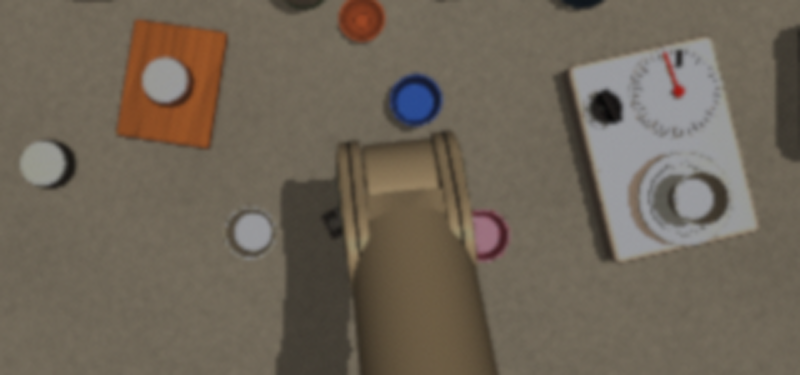

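```bash
python3 -m pendant '[{"offset":[0,-40,0],"turn":0},{"offset":[0,-57,0],"turn":0},{"offset":[0,-57,0],"turn":0},{"offset":[0,-57,0],"turn":0},{"offset":[1,-57,0],"turn":0}]'
python3 -m pendant '[{"offset":[0,-50,0],"turn":0},{"offset":[1,-32,0],"turn":0},{"offset":[0,0,0],"turn":0},{"offset":[0,0,-20],"turn":0},{"offset":[0,0,0],"turn":0}]'
python3 - <<'E'
from h import *
o=stat();w=snap("wrist","pics/w16.png");s=snap("scene");crop(s,80,130,220,270,4.2,"pics/s16.png")
E
```

```text
clock: 18.8
tcp_pos: [479.8, -234.1, 397.6]
eef_rot: [-0.001, 0.976, 0.219, -0.001]
ft_force: [0.2, -0.0, -2.5]
opening: 0.7
clock: 19.42
tcp_pos: [480.9, -312.9, 376.9]
eef_rot: [-0.002, 0.976, 0.219, -0.002]
ft_force: [-0.8, 0.4, -1.5]
opening: 0.697
t 19.43 tcp [ 480.9 -312.9  376.9] jaw -64.7 q [ 0.49  0.55  0.06  1.76 -0.05  0.83 -0.56] F [-0.8  0.4 -1.5] op 0.697
```

View pics/w16.png

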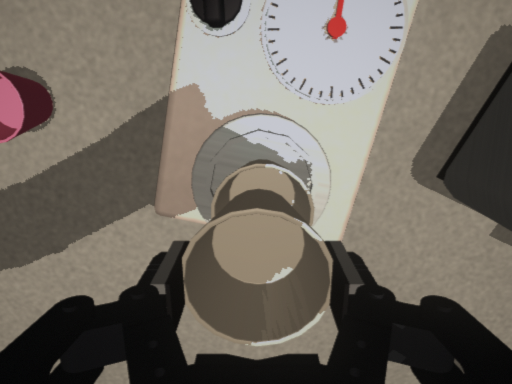

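View pics/s16.png

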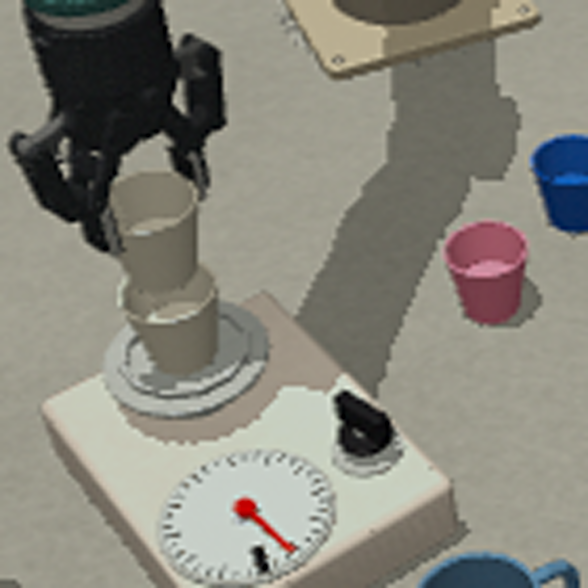

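```bash
python3 -m pendant '[{"offset":[0,-0.5,-20],"turn":0},{"offset":[0,0,-18],"turn":0},{"offset":[0,0,0],"turn":0}]'
python3 -m pendant '[{"offset":[0,0,-5],"turn":0},{"offset":[0,0,0],"turn":0}]'
python3 -m pendant '[{"offset":[0,0,-3],"turn":0},{"offset":[0,0,0],"turn":0}]'
python3 -m pendant '[{"offset":[0,0,-3],"turn":0},{"offset":[0,0,0],"turn":0},{"offset":[0,0,0],"turn":0}]'
```

```text
clock: 19.9
tcp_pos: [481.4, -314.4, 340.7]
eef_rot: [-0.001, 0.976, 0.219, -0.001]
ft_force: [-0.1, -0.2, -0.8]
opening: 0.698
clock: 20.15
tcp_pos: [481.7, -315.1, 336.7]
eef_rot: [0.0, 0.976, 0.219, 0.0]
ft_force: [-0.2, -0.9, -1.4]
opening: 0.699
clock: 20.4
tcp_pos: [481.5, -315.1, 333.3]
eef_rot: [-0.0, 0.976, 0.219, 0.0]
ft_force: [1.0, -0.4, -1.9]
opening: 0.702
clock: 20.78
tcp_pos: [481.5, -315.2, 330.2]
eef_rot: [-0.0, 0.976, 0.219, 0.0]
ft_force: [1.3, 0.3, -0.9]
opening: 0.696
```

```bash
python3 -m pendant '[{"offset":[0,0,-3],"turn":0},{"offset":[0,0,0],"turn":0},{"offset":[0,0,0],"turn":0}]'
python3 -m pendant '[{"offset":[0,0,-2],"turn":0},{"offset":[0,0,0],"turn":0},{"offset":[0,0,0],"turn":0}]'
python3 - <<'E'
from h import *
s=snap("scene");crop(s,80,130,220,270,4.2,"pics/s17.png")
E
```

```text
clock: 21.15
tcp_pos: [481.6, -315.2, 327.4]
eef_rot: [0.0, 0.976, 0.219, 0.0]
ft_force: [0.3, 0.1, -0.1]
opening: 0.695
clock: 21.52
tcp_pos: [481.6, -315.2, 325.4]
eef_rot: [0.0, 0.976, 0.219, 0.0]
ft_force: [1.2, 0.5, 1.2]
opening: 0.703
```

View pics/s17.png

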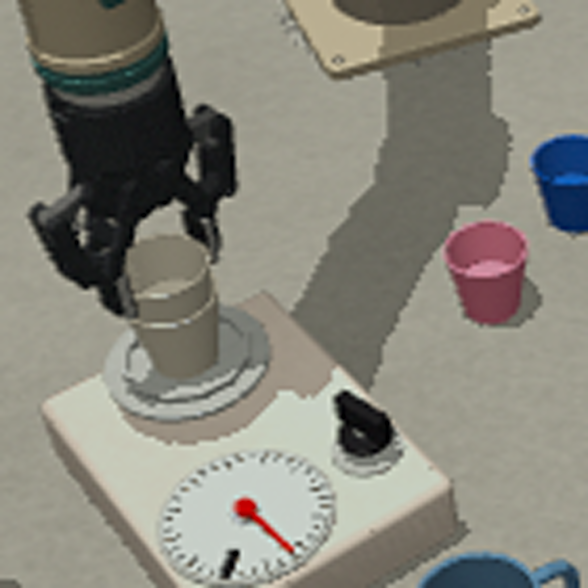

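```bash
python3 -m pendant '[{"offset":[0,0,0],"turn":0},{"offset":[0,0,0],"turn":0},{"offset":[0,0,0],"turn":0}]' 85
python3 -m pendant '[{"offset":[0,0,30],"turn":0},{"offset":[0,0,40],"turn":0},{"offset":[0,0,0],"turn":0},{"offset":[0,0,0],"turn":0}]'
python3 - <<'E'
from h import *
o=stat();w=snap("wrist","pics/w18.png");a=o["tcp_pos"];print(circ(w,(a[0],a[1],177),32))
E
```

```text
clock: 21.95
tcp_pos: [481.4, -315.1, 325.2]
eef_rot: [-0.0, 0.976, 0.219, -0.0]
ft_force: [0.9, 0.4, -0.1]
opening: 0.999
clock: 22.45
tcp_pos: [481.2, -315.0, 394.9]
eef_rot: [-0.0, 0.976, 0.219, -0.0]
ft_force: [0.3, 0.1, 0.2]
opening: 1.0
t 22.45 tcp [ 481.2 -315.   394.9] jaw -64.7 q [ 0.49  0.53  0.07  1.74 -0.04  0.87 -0.56] F [0.3 0.1 0.2] op 1.0
(np.float64(203.0), np.float64(310.7), np.float64(164.6), np.float64(264.8))
```

View pics/w18.png

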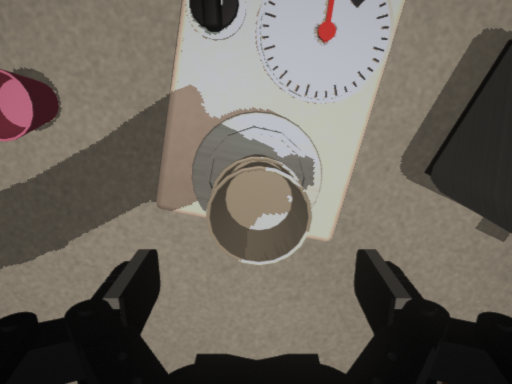

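```bash
python3 -m pendant '[{"offset":[-4,45,0],"turn":0},{"offset":[-5,60,0],"turn":0},{"offset":[-5,60,0],"turn":0},{"offset":[-5,60,0],"turn":0},{"offset":[-5,60,0],"turn":0}]'
python3 -m pendant '[{"offset":[-5,60,0],"turn":0},{"offset":[-5,60,0],"turn":0},{"offset":[-5,60,-20],"turn":0},{"offset":[-3,48,-30],"turn":0},{"offset":[0,0,-25],"turn":0}]'
python3 -m pendant '[{"offset":[0,0,0],"turn":0},{"offset":[0,0,0],"turn":0},{"offset":[0,0,0],"turn":0}]'
python3 - <<'E'
from h import *
o=stat();w=snap("wrist","pics/w19.png");a=o["tcp_pos"];print(circ(w,(a[0],a[1],60),32))
E
```

```text
clock: 23.12
tcp_pos: [456.8, -28.3, 394.4]
eef_rot: [-0.0, 0.976, 0.219, -0.001]
ft_force: [1.2, 0.7, -0.2]
opening: 0.999
clock: 23.75
tcp_pos: [438.2, 201.4, 318.6]
eef_rot: [-0.001, 0.975, 0.222, -0.001]
ft_force: [0.1, -0.5, 0.4]
opening: 0.998
clock: 24.12
tcp_pos: [440.1, 196.3, 321.5]
eef_rot: [-0.0, 0.976, 0.218, 0.001]
ft_force: [-0.1, -0.1, -1.0]
opening: 0.996
t 24.12 tcp [440.1 196.3 321.5] jaw -64.8 q [-0.49  0.52  0.01  2.06 -0.01  0.56 -1.6 ] F [-0.1 -0.1 -1. ] op 0.996
(np.float64(212.0), np.float64(301.1), np.float64(151.0), np.float64(235.8))
```

View pics/w19.png

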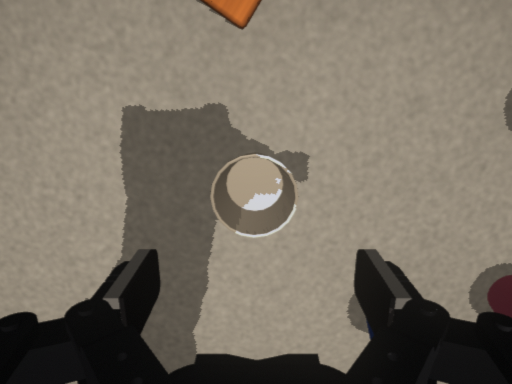

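```bash
python3 -m pendant '[{"offset":[-2,1,-42],"turn":0},{"offset":[0,0,-40],"turn":0},{"offset":[0,0,-29],"turn":0},{"offset":[0,0,0],"turn":0},{"offset":[0,0,0],"turn":0}]'
python3 - <<'E'
from h import *
o=stat();w=snap("wrist","pics/w20.png")
E
```

```text
clock: 24.8
tcp_pos: [438.1, 198.0, 210.7]
eef_rot: [-0.0, 0.976, 0.218, 0.001]
ft_force: [0.7, 0.3, 0.5]
opening: 0.998
t 24.8 tcp [438.1 198.  210.7] jaw -64.8 q [-0.49  0.73  0.01  2.13 -0.01  0.28 -1.6 ] F [0.7 0.3 0.5] op 0.998
```

View pics/w20.png

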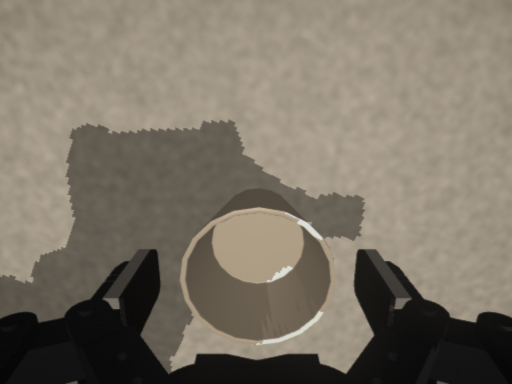

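The third white cup is centred between the fingers. Grasp and lift next.

```bash
python3 -m pendant '[{"offset":[0,0,0],"turn":0},{"offset":[0,0,0],"turn":0},{"offset":[0,0,0],"turn":0},{"offset":[0,0,0],"turn":0}]' 55
python3 -m pendant '[{"offset":[0,0,10],"turn":0},{"offset":[0,0,45],"turn":0},{"offset":[0,0,60],"turn":0},{"offset":[0,0,60],"turn":0},{"offset":[0,0,35],"turn":0}]'
python3 -m pendant '[{"offset":[2,-20,0],"turn":0},{"offset":[0,0,0],"turn":0}]'
python3 - <<'E'
from h import *
o=stat();w=snap("wrist","pics/w21.png")
t=snap("top");crop(t,335,145,435,250,5.5,"pics/t21.png")
E
```

```text
clock: 25.35
tcp_pos: [438.1, 198.1, 211.7]
eef_rot: [-0.0, 0.976, 0.219, 0.002]
ft_force: [-2.0, -1.2, 16.1]
opening: 0.711
clock: 25.98
tcp_pos: [437.5, 197.9, 423.2]
eef_rot: [-0.001, 0.976, 0.219, 0.002]
ft_force: [0.3, 0.5, -2.5]
opening: 0.707
clock: 26.22
tcp_pos: [439.3, 176.6, 420.3]
eef_rot: [0.0, 0.976, 0.217, 0.0]
ft_force: [-0.2, 0.2, -2.0]
opening: 0.71
t 26.23 tcp [439.3 176.6 420.3] jaw -64.9 q [-0.46  0.36  0.03  1.97 -0.01  0.81 -1.56] F [-0.2  0.2 -2. ] op 0.71
```

View pics/w21.png

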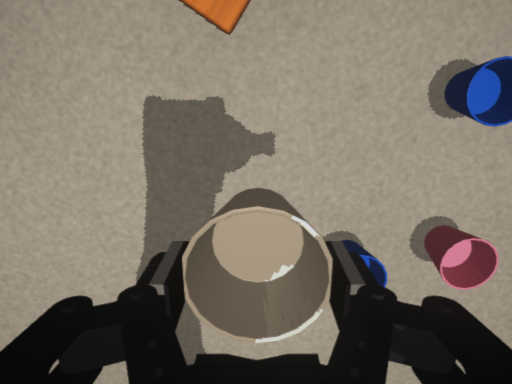

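View pics/t21.png

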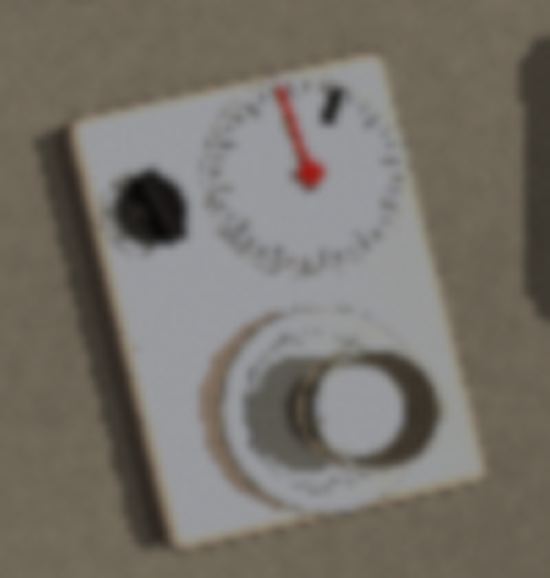

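```bash
python3 -m pendant '[{"offset":[4,-45,0],"turn":0},{"offset":[5,-57,0],"turn":0},{"offset":[5,-57,0],"turn":0},{"offset":[5,-57,0],"turn":0},{"offset":[5,-57,0],"turn":0}]'
python3 -m pendant '[{"offset":[5,-57,0],"turn":0},{"offset":[5,-57,0],"turn":0},{"offset":[5,-57,0],"turn":0},{"offset":[3,-30,0],"turn":0},{"offset":[0,-20,0],"turn":0}]'
python3 -m pendant '[{"offset":[0,0,-15],"turn":0},{"offset":[0,0,0],"turn":0},{"offset":[0,0,0],"turn":0}]'
python3 - <<'E'
from h import *
o=stat();w=snap("wrist","pics/w22.png");s=snap("scene");crop(s,80,130,220,270,4.2,"pics/s22.png")
a=o["tcp_pos"];print(circ(w,(a[0],a[1],177),32))
E
```

```text
clock: 26.95
tcp_pos: [463.8, -95.8, 419.0]
eef_rot: [-0.0, 0.976, 0.219, -0.0]
ft_force: [1.1, 0.4, -1.3]
opening: 0.709
clock: 27.58
tcp_pos: [481.9, -316.9, 418.5]
eef_rot: [-0.001, 0.976, 0.218, -0.0]
ft_force: [-0.5, 0.7, -0.3]
opening: 0.707
clock: 27.95
tcp_pos: [482.0, -314.3, 404.3]
eef_rot: [-0.001, 0.976, 0.22, -0.0]
ft_force: [0.1, -0.0, -0.5]
opening: 0.71
t 27.95 tcp [ 482.  -314.3  404.3] jaw -64.6 q [ 0.45  0.52  0.12  1.73 -0.08  0.89 -0.53] F [ 0.1 -0.  -0.5] op 0.71
(np.float64(205.6), np.float64(308.7), np.float64(161.1), np.float64(257.6))
```

View pics/w22.png

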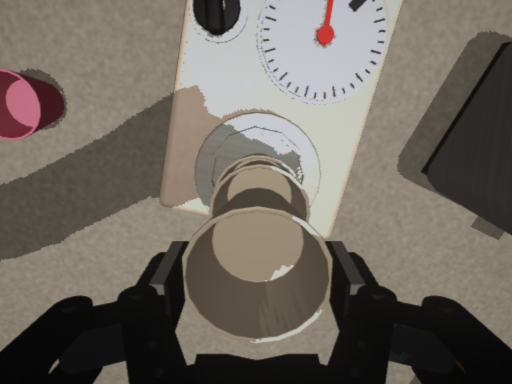

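View pics/s22.png

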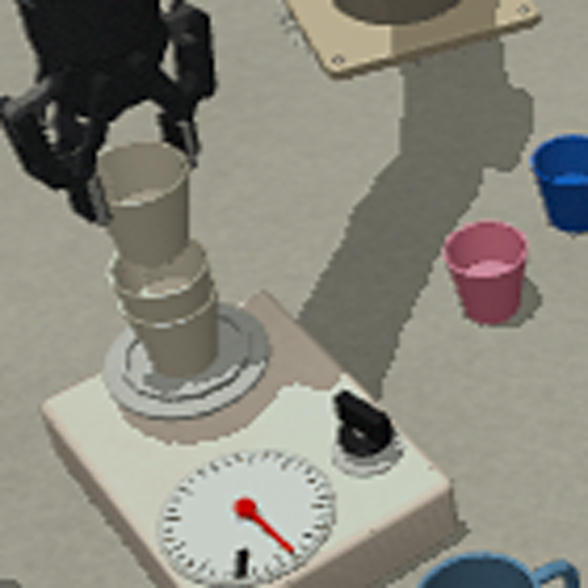

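```bash
python3 -m pendant '[{"offset":[0,-1,-22],"turn":0},{"offset":[0,0,-20],"turn":0},{"offset":[0,0,0],"turn":0}]'
python3 -m pendant '[{"offset":[0,0,-5],"turn":0},{"offset":[0,0,0],"turn":0}]'
python3 -m pendant '[{"offset":[0,0,-4],"turn":0},{"offset":[0,0,0],"turn":0}]'
python3 -m pendant '[{"offset":[0,0,-3],"turn":0},{"offset":[0,0,0],"turn":0},{"offset":[0,0,0],"turn":0}]'
```

```text
clock: 28.42
tcp_pos: [481.3, -316.2, 361.7]
eef_rot: [-0.001, 0.976, 0.219, -0.001]
ft_force: [-0.4, 0.6, -1.2]
opening: 0.711
clock: 28.68
tcp_pos: [481.7, -317.0, 358.1]
eef_rot: [0.0, 0.976, 0.219, 0.0]
ft_force: [-0.1, -0.2, -1.6]
opening: 0.707
clock: 28.92
tcp_pos: [481.6, -316.9, 353.6]
eef_rot: [-0.0, 0.976, 0.219, 0.0]
ft_force: [-0.1, 0.8, -1.2]
opening: 0.705
clock: 29.3
tcp_pos: [481.6, -317.0, 350.7]
eef_rot: [-0.0, 0.976, 0.219, 0.0]
ft_force: [-0.5, 0.8, -0.4]
opening: 0.707
```

```bash
python3 -m pendant '[{"offset":[0,0,-2],"turn":0},{"offset":[0,0,0],"turn":0},{"offset":[0,0,0],"turn":0}]'
python3 - <<'E'
from h import *
s=snap("scene");crop(s,80,130,220,270,4.2,"pics/s23.png")
E
```

```text
clock: 29.68
tcp_pos: [481.6, -317.0, 348.7]
eef_rot: [-0.0, 0.976, 0.219, 0.0]
ft_force: [-1.0, 0.3, 2.4]
opening: 0.71
```

View pics/s23.png

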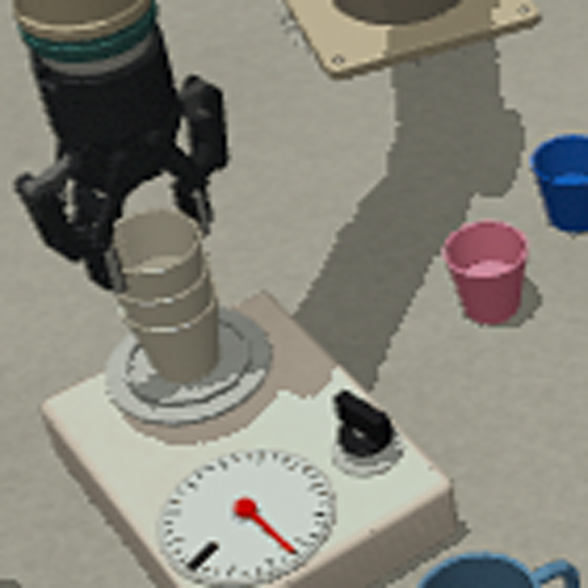

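Three cups are nested and upright. I'll release and retreat.

```bash
python3 -m pendant '[{"offset":[0,0,0],"turn":0},{"offset":[0,0,0],"turn":0},{"offset":[0,0,0],"turn":0}]' 85
python3 -m pendant '[{"offset":[0,0,30],"turn":0},{"offset":[0,0,30],"turn":0},{"offset":[0,0,0],"turn":0},{"offset":[0,0,0],"turn":0}]'
python3 - <<'E'
from h import *
o=stat();w=snap("wrist","pics/w24.png");a=o["tcp_pos"];print(circ(w,(a[0],a[1],200),32))
s=snap("scene");crop(s,80,130,220,270,4.2,"pics/s24.png")
E
```

```text
clock: 30.1
tcp_pos: [481.5, -317.3, 348.5]
eef_rot: [0.0, 0.976, 0.218, -0.0]
ft_force: [-0.2, -0.2, 0.4]
opening: 0.993
clock: 30.6
tcp_pos: [481.3, -316.9, 408.1]
eef_rot: [-0.0, 0.976, 0.219, -0.0]
ft_force: [-0.8, -0.2, 0.2]
opening: 0.999
t 30.6 tcp [ 481.3 -316.9  408.1] jaw -64.7 q [ 0.46  0.52  0.12  1.73 -0.08  0.9  -0.52] F [-0.8 -0.2  0.2] op 0.999
(np.float64(200.4), np.float64(313.4), np.float64(168.6), np.float64(273.2))
```

View pics/w24.png

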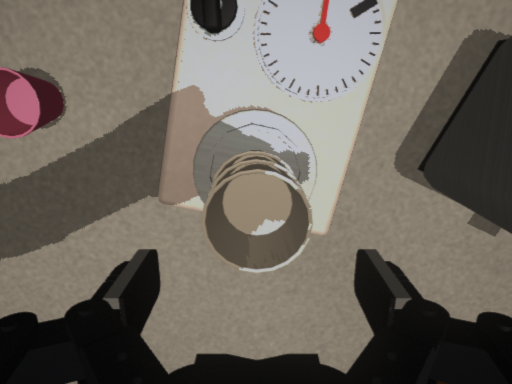

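View pics/s24.png

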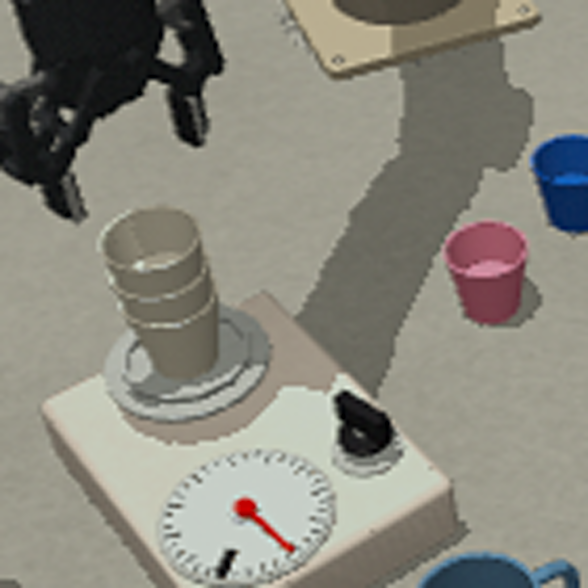

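```bash
python3 -m pendant '[{"offset":[35,31,0],"turn":0},{"offset":[45,40,0],"turn":0},{"offset":[27,24,-50],"turn":0},{"offset":[0,0,-38],"turn":0},{"offset":[0,0,0],"turn":0}]'
python3 -m pendant '[{"offset":[0,0,0],"turn":0},{"offset":[0,0,0],"turn":0}]'
python3 - <<'E'
from h import *
o=stat();w=snap("wrist","pics/w25.png");a=o["tcp_pos"];print(proj(w,[[a[0],a[1],104],[589,-221,104]]))
E
```

```text
clock: 31.32
tcp_pos: [587.2, -221.1, 316.6]
eef_rot: [-0.002, 0.976, 0.219, -0.004]
ft_force: [-0.6, -0.7, 0.1]
opening: 0.993
clock: 31.58
tcp_pos: [588.8, -223.0, 322.5]
eef_rot: [0.001, 0.976, 0.218, 0.001]
ft_force: [0.2, 0.1, -0.0]
opening: 0.996
t 31.57 tcp [ 588.8 -223.   322.5] jaw -64.8 q [ 0.26  0.69  0.1   1.66 -0.09  0.79 -0.73] F [ 0.2  0.1 -0. ] op 0.996
[[255.6596885  217.54246746]
 [252.68852151 215.96209884]]
```

View pics/w25.png

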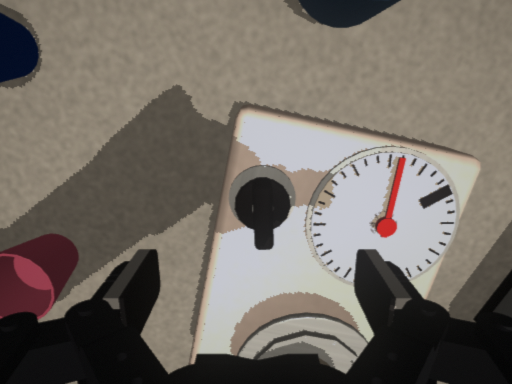

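```bash
python3 - <<'E'
from h import *
w=snap("wrist");crop(w,215,130,475,300,3,"pics/w26.png")
E
```

```text
(no output)
```

View pics/w26.png

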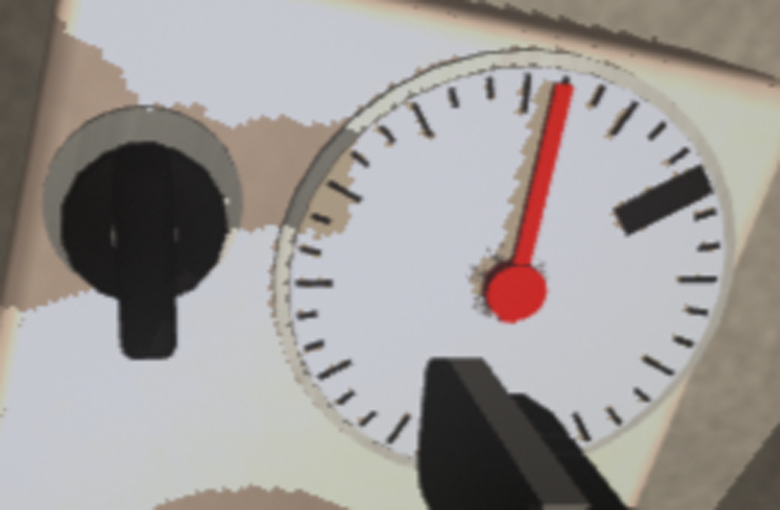

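```bash
python3 - <<'E'
from h import *
o=stat();w=snap("wrist")
k=lambda p:(215+p[0]/3,130+p[1]/3)
e=ray(w,k((148,356)),104)[0];print("bar end",e)
for z in (75,80): print("disc",z,ray(w,k((145,221)),z)[0])
d,t,m=[ray(w,k(p),72)[0] for p in [(515,291),(563,88),(664,201)]]
m1,m2=[ray(w,k(p),72)[0] for p in [(621,222),(707,180)]]
ang=lambda v:np.degrees(np.arctan2(v[1],v[0]))
print(d,t,m,"r",np.linalg.norm(t-d),np.linalg.norm(m-d),"pointer",ang(t-d),"mark",ang(m-d), "markdir",ang(m2-m1))
for sh in (0,):
  a=ray(w,[k((148,356)),k((148,250))],104);print("bar dir",ang(a[1]-a[0]))
E
```

```text
t 31.68 tcp [ 588.7 -222.7  322.3] jaw -64.8 q [ 0.26  0.69  0.1   1.66 -0.09  0.79 -0.73] F [-0.2 -0.2  0.3] op 1.002
bar end [ 572.40819833 -236.09217132  104.        ]
disc 75 [ 589.58774212 -227.88413992   75.        ]
disc 80 [ 591.1428183  -227.03004982   80.        ]
[ 609.81648727 -314.659782     72.        ] [ 655.96561437 -298.63442104   72.        ] [ 643.38632775 -333.77204333   72.        ] r 48.85237072649496 38.62916932777143 pointer 19.149642599909182 mark -29.654085322121198 markdir -35.67585311792784
bar dir 25.522949115466286
```

```bash
python3 -m pendant '[{"offset":[2,-4,-25],"turn":0},{"offset":[0,0,-20],"turn":0},{"offset":[0,0,0],"turn":0},{"offset":[0,0,0],"turn":0}]' 40
python3 - <<'E'
from h import *
o=stat();w=snap("wrist","pics/w27.png");a=o["tcp_pos"];print(proj(w,[[a[0],a[1],104]]))
E
```

```text
clock: 32.22
tcp_pos: [590.9, -226.2, 276.6]
eef_rot: [0.0, 0.976, 0.219, 0.001]
ft_force: [0.2, 0.7, 0.4]
opening: 0.471
t 32.23 tcp [ 590.9 -226.2  276.6] jaw -64.8 q [ 0.27  0.76  0.09  1.68 -0.1   0.71 -0.72] F [0.2 0.7 0.4] op 0.471
[[256.09803452 253.85102862]]
```

View pics/w27.png

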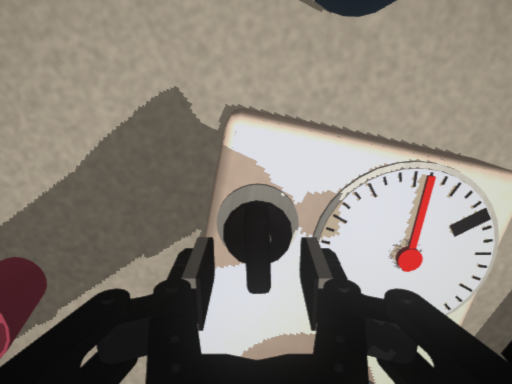

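```bash
python3 -m pendant '[{"offset":[0,0,-20],"turn":0},{"offset":[0,0,0],"turn":0},{"offset":[0,0,0],"turn":0}]'
python3 -m pendant '[{"offset":[0,0,0],"turn":0},{"offset":[0,0,0],"turn":0},{"offset":[0,0,0],"turn":0},{"offset":[0,0,0],"turn":0}]' 0
python3 - <<'E'
from h import *
stat()
E
```

```text
clock: 32.65
tcp_pos: [590.9, -226.2, 256.6]
eef_rot: [0.0, 0.976, 0.219, 0.001]
ft_force: [0.3, -0.1, 0.2]
opening: 0.466
clock: 33.15
tcp_pos: [590.9, -226.5, 256.5]
eef_rot: [0.001, 0.976, 0.218, 0.001]
ft_force: [-0.8, -0.8, 5.8]
opening: 0.126
t 33.15 tcp [ 590.9 -226.5  256.5] jaw -64.8 q [ 0.27  0.79  0.09  1.69 -0.1   0.67 -0.72] F [-0.8 -0.8  5.8] op 0.126
```

Gripping the knob bar (opening about 11 mm). Turning clockwise in small steps, which are negative turns about z.

```bash
python3 -m pendant '[{"offset":[0,0,0],"turn":-8},{"offset":[0,0,0],"turn":-8},{"offset":[0,0,0],"turn":-8},{"offset":[0,0,0],"turn":0}]'
python3 - <<'E'
from h import *
stat();s=snap("scene");crop(s,80,130,220,270,4.2,"pics/s28.png")
E
```

```text
clock: 33.65
tcp_pos: [591.0, -226.9, 256.5]
eef_rot: [0.001, 1.0, 0.01, 0.001]
ft_force: [0.0, -2.1, 5.9]
opening: 0.12
t 33.65 tcp [ 591.  -226.9  256.5] jaw -88.8 q [ 0.2   0.79  0.2   1.69 -0.23  0.68 -1.02] F [ 0.  -2.1  5.9] op 0.12
```

View pics/s28.png

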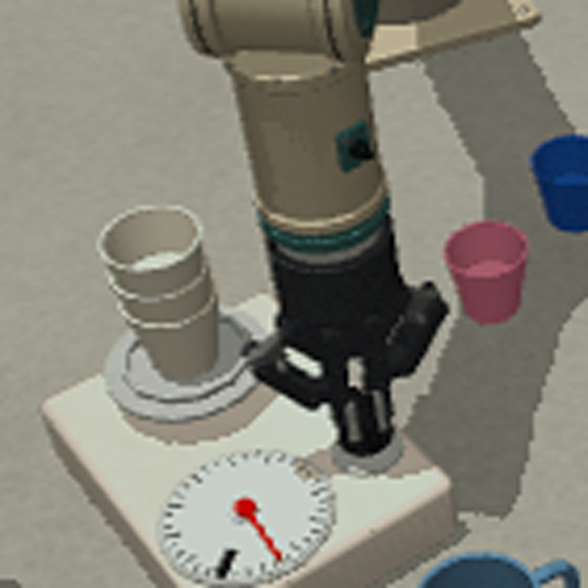

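```bash
python3 -m pendant '[{"offset":[0,0,0],"turn":-8},{"offset":[0,0,0],"turn":-8},{"offset":[0,0,0],"turn":-8},{"offset":[0,0,0],"turn":-8},{"offset":[0,0,0],"turn":0}]'
python3 - <<'E'
from h import *
stat()
E
python3 -m pendant '[{"offset":[0,0,0],"turn":-8},{"offset":[0,0,0],"turn":-8},{"offset":[0,0,0],"turn":-8},{"offset":[0,0,0],"turn":0}]'
python3 - <<'E'
from h import *
stat();s=snap("scene");crop(s,80,130,220,270,4.2,"pics/s29.png")
E
```

```text
clock: 34.33
tcp_pos: [590.8, -227.5, 256.5]
eef_rot: [0.001, 0.964, -0.266, 0.001]
ft_force: [-0.1, -2.9, 5.1]
opening: 0.125
t 34.33 tcp [ 590.8 -227.5  256.5] jaw 59.2 q [ 0.11  0.81  0.36  1.69 -0.4   0.7  -1.43] F [-0.1 -2.9  5.1] op 0.125
clock: 34.83
tcp_pos: [590.5, -227.9, 256.5]
eef_rot: [0.001, 0.888, -0.46, 0.002]
ft_force: [-0.9, -4.2, 6.0]
opening: 0.124
t 34.83 tcp [ 590.5 -227.9  256.5] jaw 35.2 q [ 0.05  0.84  0.47  1.7  -0.52  0.73 -1.75] F [-0.9 -4.2  6. ] op 0.124
```

View pics/s29.png

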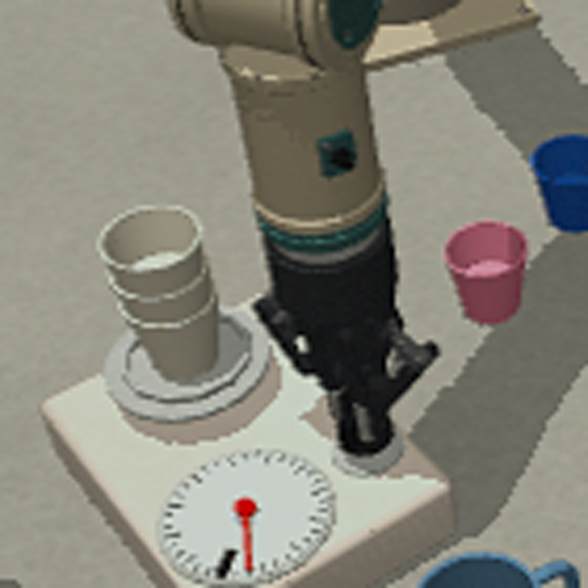

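```bash
python3 -m pendant '[{"offset":[0,0,0],"turn":-8},{"offset":[0,0,0],"turn":-8},{"offset":[0,0,0],"turn":-8},{"offset":[0,0,0],"turn":-6},{"offset":[0,0,0],"turn":0}]'
python3 - <<'E'
from h import *
stat();s=snap("scene");crop(s,105,225,170,275,11,"pics/s30.png")
w=snap("wrist","pics/w30.png")
E
```

```text
clock: 35.5
tcp_pos: [590.0, -228.1, 256.5]
eef_rot: [0.001, 0.738, -0.674, 0.001]
ft_force: [-2.3, -4.3, 7.0]
opening: 0.126
t 35.5 tcp [ 590.  -228.1  256.5] jaw 5.2 q [-0.03  0.87  0.61  1.7  -0.67  0.78 -2.15] F [-2.3 -4.3  7. ] op 0.126
```

View pics/s30.png

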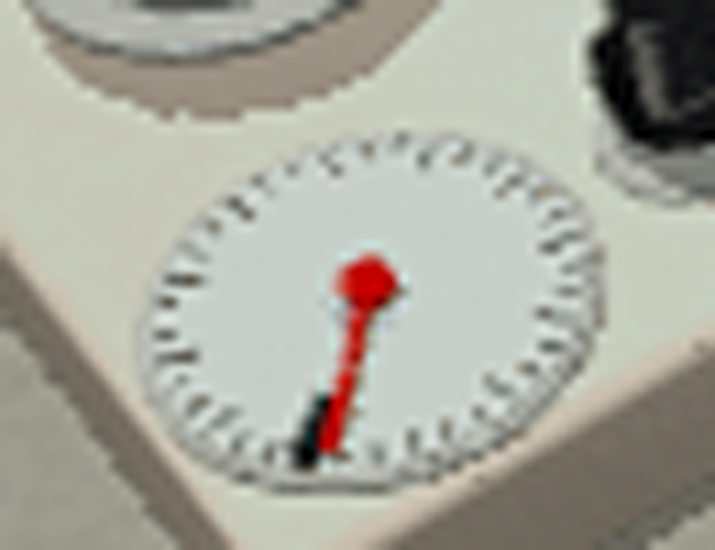

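View pics/w30.png

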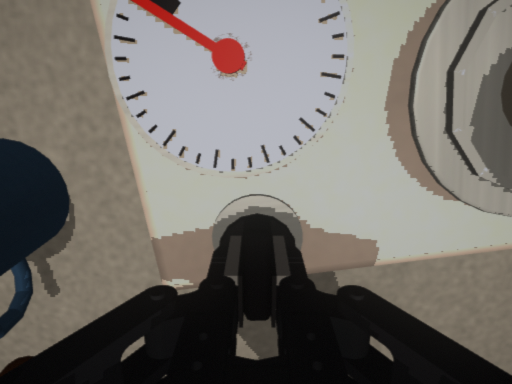

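```bash
python3 - <<'E'
from h import *
s=snap("scene")
k=lambda p:(105+p[0]/11,225+p[1]/11)
ang=lambda v:np.degrees(np.arctan2(v[1],v[0]))
d=ray(s,k((368,283)),72)[0]
for n,p in [("tip",(330,448)),("mk outer",(301,465)),("mk in visible",(318,400))]:
    v=ray(s,k(p),72)[0]-d;print(n,v.round(1),np.linalg.norm(v),ang(v))
E
```

```text
tip [ 44.6 -21.9   0. ] 49.72172046932749 -26.160337237291543
mk outer [ 46.4 -29.3   0. ] 54.88811123807218 -32.26097756525618
mk in visible [ 29.5 -20.5   0. ] 35.941276403544855 -34.853146902597445
```

```bash
python3 -m pendant '[{"offset":[0,0,0],"turn":-6},{"offset":[0,0,0],"turn":-5},{"offset":[0,0,0],"turn":0},{"offset":[0,0,0],"turn":0}]'
python3 -m pendant '[{"offset":[0,0,0],"turn":0},{"offset":[0,0,0],"turn":0},{"offset":[0,0,0],"turn":0}]' 40
python3 -m pendant '[{"offset":[0,0,20],"turn":0},{"offset":[0,0,35],"turn":0},{"offset":[0,0,50],"turn":0},{"offset":[-20,20,40],"turn":0},{"offset":[0,0,0],"turn":0}]'
python3 - <<'E'
from h import *
stat();s=snap("scene");crop(s,105,225,170,275,11,"pics/s31.png")
w=snap("wrist","pics/w31.png")
E
```

```text
clock: 36.15
tcp_pos: [589.8, -228.2, 256.5]
eef_rot: [-0.001, -0.671, 0.742, -0.001]
ft_force: [-2.8, -4.1, 7.1]
opening: 0.121
clock: 36.52
tcp_pos: [590.7, -225.3, 255.1]
eef_rot: [0.0, -0.671, 0.741, 0.001]
ft_force: [-0.5, -0.8, 0.4]
opening: 0.468
clock: 37.15
tcp_pos: [570.4, -205.9, 405.1]
eef_rot: [0.002, -0.671, 0.741, -0.002]
ft_force: [-0.1, -0.5, -1.3]
opening: 0.471
t 37.15 tcp [ 570.4 -205.9  405.1] jaw -5.7 q [-0.17  0.69  0.8   1.66 -0.56  1.03 -2.42] F [-0.1 -0.5 -1.3] op 0.471
```

View pics/s31.png

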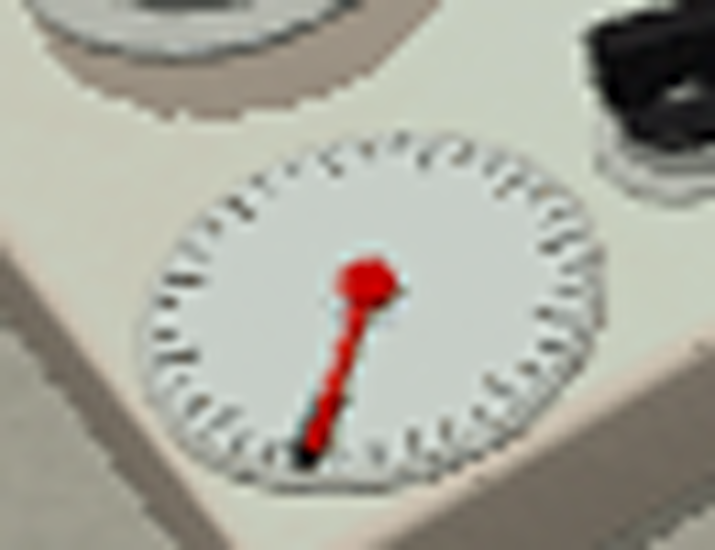

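View pics/w31.png

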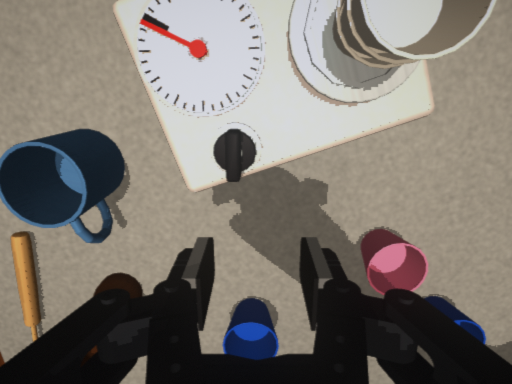

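```bash
python3 - <<'E'
from h import *
w=snap("wrist");crop(w,120,0,210,70,8,"pics/w32.png")
E
```

```text
(no output)
```

View pics/w32.png

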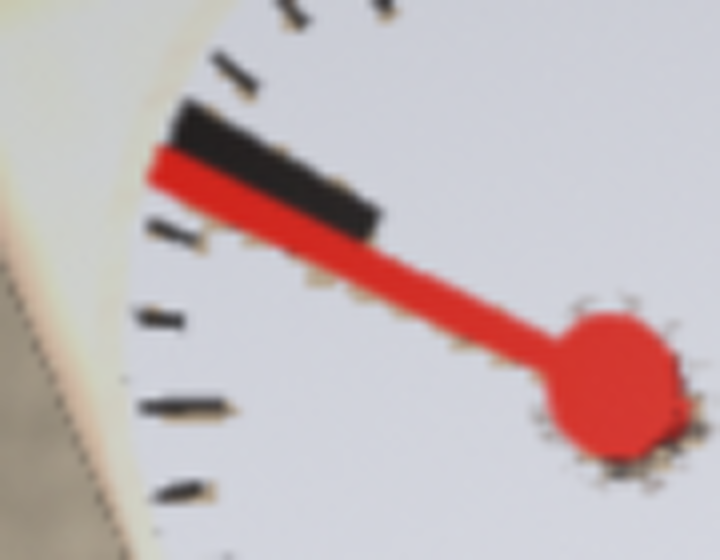

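```bash
python3 -m pendant '[{"offset":[20,-22,-40],"turn":0},{"offset":[0,0,-50],"turn":0},{"offset":[0,0,-35],"turn":0},{"offset":[0,0,0],"turn":0},{"offset":[0,0,0],"turn":0}]'
python3 - <<'E'
from h import *
o=stat();w=snap("wrist","pics/w33.png")
E
```

```text
clock: 37.92
tcp_pos: [590.9, -228.8, 276.3]
eef_rot: [-0.0, -0.671, 0.742, -0.001]
ft_force: [0.2, -0.4, 1.0]
opening: 0.468
t 37.92 tcp [ 590.9 -228.8  276.3] jaw -5.8 q [-0.06  0.87  0.68  1.69 -0.7   0.84 -2.31] F [ 0.2 -0.4  1. ] op 0.468
```

View pics/w33.png

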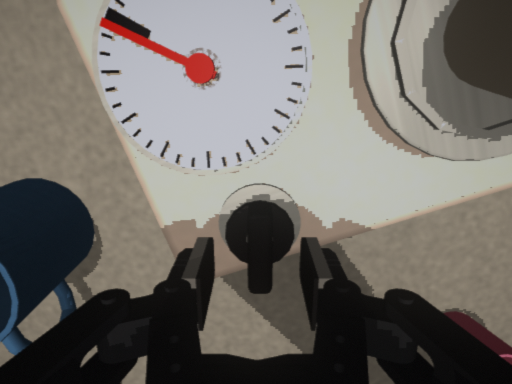

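```bash
python3 -m pendant '[{"offset":[0,1,-20],"turn":0},{"offset":[0,0,0],"turn":0},{"offset":[0,0,0],"turn":0}]'
python3 -m pendant '[{"offset":[0,0,0],"turn":0},{"offset":[0,0,0],"turn":0},{"offset":[0,0,0],"turn":0},{"offset":[0,0,0],"turn":0}]' 0
python3 -m pendant '[{"offset":[0,0,0],"turn":-5},{"offset":[0,0,0],"turn":-3},{"offset":[0,0,0],"turn":0},{"offset":[0,0,0],"turn":0}]'
python3 -m pendant '[{"offset":[0,0,0],"turn":0},{"offset":[0,0,0],"turn":0},{"offset":[0,0,0],"turn":0}]' 40
python3 -m pendant '[{"offset":[0,0,20],"turn":0},{"offset":[0,0,0],"turn":0},{"offset":[0,0,0],"turn":0}]'
python3 - <<'E'
from h import *
stat();w=snap("wrist","pics/w34.png");crop(w,80,0,230,100,5,"pics/w35.png")
s=snap("scene");crop(s,105,225,170,275,11,"pics/s35.png")
E
```

```text
clock: 38.35
tcp_pos: [590.6, -227.0, 255.6]
eef_rot: [-0.0, -0.671, 0.742, -0.0]
ft_force: [0.1, 0.9, 0.6]
opening: 0.468
clock: 38.85
tcp_pos: [590.1, -227.2, 256.0]
eef_rot: [-0.0, -0.671, 0.742, 0.0]
ft_force: [-3.7, 0.7, 4.6]
opening: 0.128
clock: 39.35
tcp_pos: [590.1, -227.2, 256.0]
eef_rot: [-0.0, -0.617, 0.787, 0.0]
ft_force: [-3.6, 0.6, 4.8]
opening: 0.125
clock: 39.72
tcp_pos: [590.9, -227.0, 255.5]
eef_rot: [0.0, -0.618, 0.787, -0.0]
ft_force: [-0.2, 0.0, -0.2]
opening: 0.471
clock: 40.1
tcp_pos: [590.7, -227.0, 276.1]
eef_rot: [0.0, -0.617, 0.787, -0.0]
ft_force: [-0.0, 0.5, 0.6]
opening: 0.469
t 40.1 tcp [ 590.7 -227.   276.1] jaw -13.7 q [-0.08  0.88  0.72  1.69 -0.73  0.86 -2.42] F [-0.   0.5  0.6] op 0.469
```

View pics/w35.png

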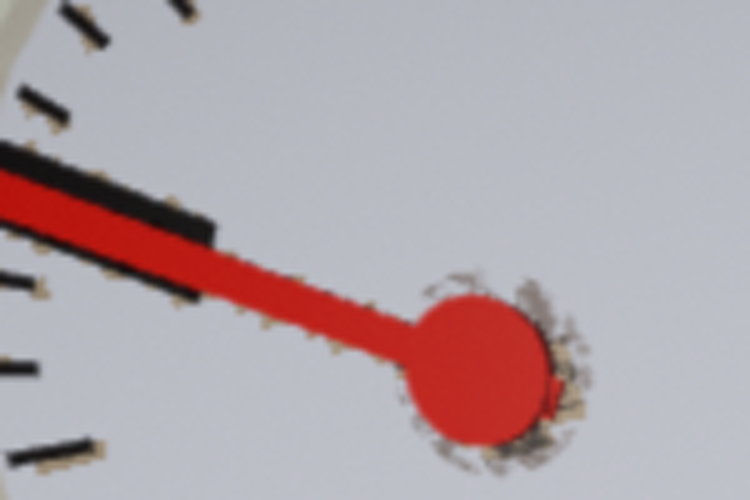

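View pics/s35.png

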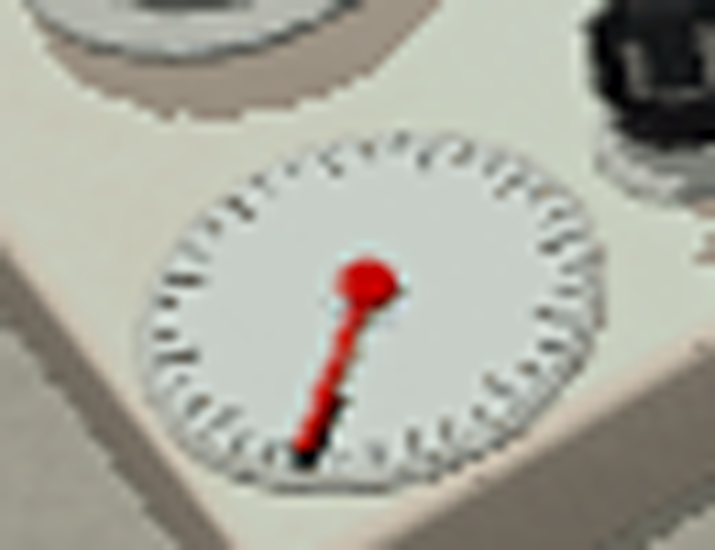

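```bash
python3 -m pendant '[{"offset":[0,0,40],"turn":0},{"offset":[0,0,50],"turn":0},{"offset":[0,0,50],"turn":0},{"offset":[20,20,0],"turn":0},{"offset":[20,20,0],"turn":0}]' 85
python3 -m pendant '[{"offset":[0,0,0],"turn":0},{"offset":[0,0,0],"turn":0},{"offset":[0,0,0],"turn":0}]'
python3 - <<'E'
from h import *
stat();w=snap("wrist","pics/w36.png")
t=snap("top");crop(t,335,145,435,250,5.5,"pics/t36.png")
E
```

```text
clock: 40.83
tcp_pos: [630.9, -186.8, 416.3]
eef_rot: [0.001, -0.617, 0.787, -0.0]
ft_force: [-0.0, 0.4, -0.3]
opening: 0.995
clock: 41.2
tcp_pos: [629.7, -188.3, 415.6]
eef_rot: [-0.0, -0.617, 0.787, -0.0]
ft_force: [-0.0, -0.6, -0.2]
opening: 0.995
t 41.2 tcp [ 629.7 -188.3  415.6] jaw -13.9 q [-0.19  0.77  0.84  1.5  -0.6   1.15 -2.63] F [-0.  -0.6 -0.2] op 0.995
```

View pics/w36.png

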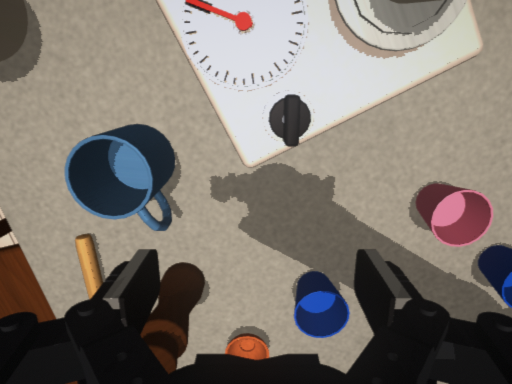

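View pics/t36.png

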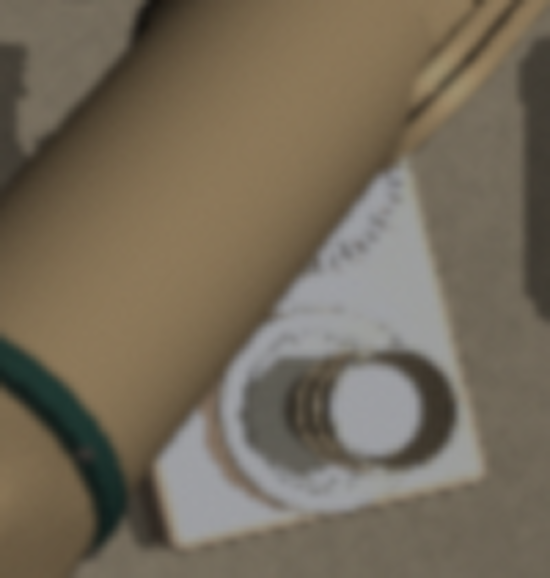

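```bash
python3 -m pendant '[{"offset":[-5,-26,5],"turn":0},{"offset":[-5,-26,5],"turn":0},{"offset":[0,0,0],"turn":0},{"offset":[0,0,0],"turn":0},{"offset":[0,0,0],"turn":0}]'
python3 - <<'E'
from h import *
stat();w=snap("wrist","pics/w37.png");print("cam",cam(w).round());crop(w,160,20,300,140,5.5,"pics/w38.png")
E
```

```text
clock: 41.92
tcp_pos: [621.0, -237.7, 425.2]
eef_rot: [0.0, -0.618, 0.786, 0.001]
ft_force: [-0.4, 0.4, 0.2]
opening: 0.992
t 41.92 tcp [ 621.  -237.7  425.2] jaw -13.6 q [-0.11  0.76  0.83  1.46 -0.59  1.18 -2.57] F [-0.4  0.4  0.2] op 0.992
cam [ 603. -311.  394.]
```

View pics/w37.png

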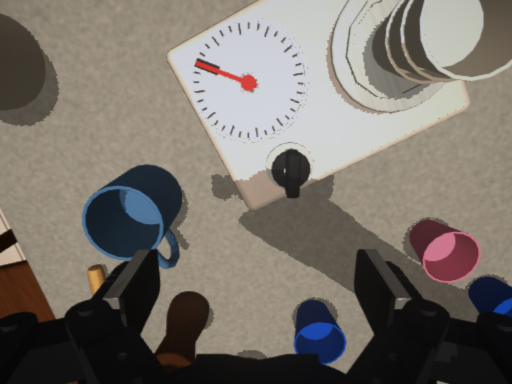

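View pics/w38.png

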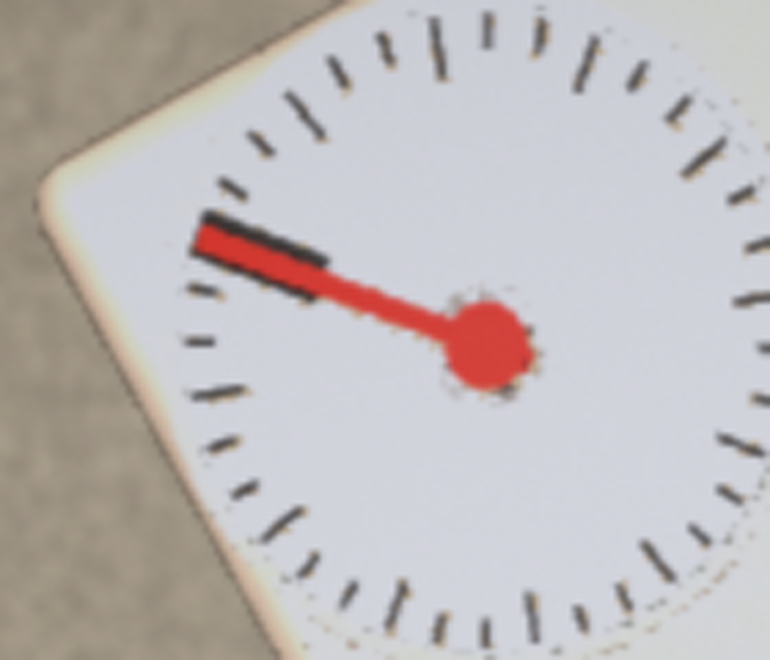

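```bash
python3 - <<'E'
from h import *
s=snap("scene");crop(s,80,140,360,290,2.8,"pics/s40.png")
# expected image axis of a vertical stack
print([(proj(s,[[482,-315,z]])[0]-[80,140])*2.8 for z in (90,140,200)])
E
```

```text
[array([123.8034721 , 208.82471125]), array([114.00316194, 173.19283597]), array([101.4615658, 127.594219 ])]
```

View pics/s40.png

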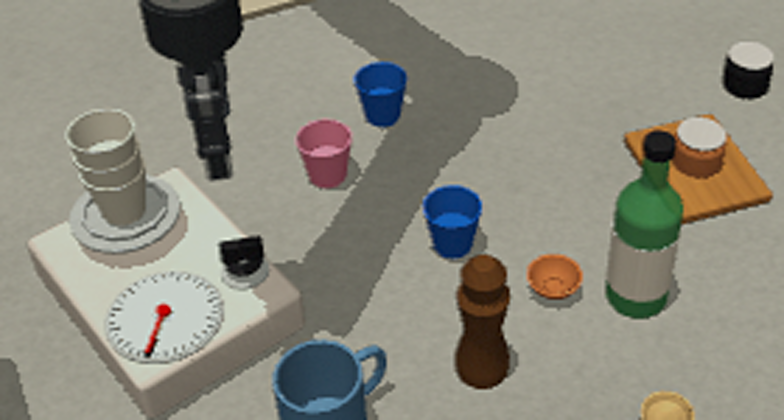

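The picture shows three things:
- The stack rim is at (101,133), on the predicted vertical axis at about (101,128).
- The tin is upright on the board at (700,147).
- The pointer lies on the mark at (150,352).

Nothing is touching the robot, so I'm handing in.

```bash
python3 - <<'E'
from h import *
stat();print(hand_in())
E
```

```text
t 42.02 tcp [ 621.  -238.   425.3] jaw -13.7 q [-0.11  0.76  0.83  1.46 -0.59  1.18 -2.57] F [ 0.4 -0.3 -0.9] op 0.995
the job is handed in; nothing more can be done
None
```

I moved the tin onto the board, nested the three white cups in one stack on the pan, and turned the tare knob about 129° clockwise in two grips. I handed in at about 42 s; it gives no verdict, so what follows is from my own checks.

- **Pointer:** the first grip left the tip about 3 mm short, so I gripped again and turned 8° more. Seen from straight above, the pointer now lies in the middle of the mark, within roughly 0.5 mm. The oblique views differed by about 1 mm either way, which I put down to viewing angle.
- **Stack:** the cups are evenly nested, upright in the scene view, and within about 2 mm of the pan's centre.
- **Tin:** it stands upright, about 5 mm from the board's centre.
- **Everything else:** the blue and pink cups and the bystanders look untouched. I compared their positions by eye, not by measurement. The gripper was clear of everything at hand-in.

No check failed, and I saw no cup get knocked aside and no grip slip.

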